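# Draw out the topping bin to its next stop and hang its scoop

### The arm

A 7-joint arm with a two-finger parallel gripper is mounted at the origin on the work surface. World frame = base frame: x ahead of the robot, y to its left, z up, the work surface at z = 0. Lengths are in mm, angles in rad, forces in N, time in s.
With the tool pointing down it reaches from about 425 to 925 mm from the base axis. Payload 6.8 kg.
Tool frame: the origin (TCP) lies at the very end of the fingers, on their centre line; the grasp point (between the pads) lies 19 mm behind it (robot.grip_point_offset is the distance from the TCP to the grasp point, in mm); z points along the fingers, x is the direction in which the jaws open and shut, and the axes are right-handed (so a half turn about z gives the same grasp; the last joint's range is limited). The gripper opens to 85 mm and grips with 20 to 120 N. Pads are 22 mm wide; open, the fingers measure 114 mm over their backs; the gripper's body (76 mm by 85 mm) begins 54 mm behind the grasp point. The pads swing forward as they close: fully open they stand 13 mm farther back than shut.
Start: joints at [-1.354, 0.477, 0.022, 1.555, -0.011, 1.109, -0.083], TCP at [215.402, 639.726, 231.308] pointing down, gripper open.
Joint ranges: [-2.96, 2.96], [-0.34, 2.1], [-1.41, 1.46], [0.24, 2.44], [-1.37, 4.51], [0.17, 1.92], [-2.96, 2.96]. Speed limits (rad/s): [2.39, 2.39, 3.14, 3.14, 3.14, 3.14, 3.14].

### API

Orientations are given as [roll, pitch, yaw] about the fixed x, y, z axes, in that order (R = Rz(yaw) Ry(pitch) Rx(roll)).
In Python, from workcell import robot gives the robot as it stands. The module is installed in compiled form; this text tells all that it offers.
- The arm moves only by the shell command python3 -m inch 'ROWS' [OPENING] [FORCE]. ROWS is JSON, a list of rows, each an object of numbers: "x", "y", "z": the shift along the tool's x, y, z in m; "ax", "ay", "az": the turn, a rotation vector about the tool's x, y, z in degrees. In form: [{"x": .., "y": .., "z": .., "ax": .., "ay": .., "az": ..}, ...]. A call has 1 to 8 rows; each row is the pose to reach, as a shift and turn from the pose commanded when the call began, along the tool's axes at that moment; what a row does not reach only later rows make up. A row lasts 1/8 s, in which the tool goes at most 62.5 mm and 10.7 degrees, less where a joint would pass 70% of its speed; a pose out of reach is approached as far as the arm can. A call with a gripper value outside its range is refused whole. OPENING is the finger opening in m, from 0 to 0.0854, set as the call begins (- or left out, the last holds). The fingers move at their own pace and stop on an object; FORCE is the grip in N (left out, the last holds). Time passes only in rows, so rows that repeat a pose let the fingers close. It gives the time, the measured TCP pose, the force and the opening at its end, in the units of the state.
- robot.get_state(): the state, without advancing time (a new reading comes with each control period).
- robot.read_camera(name): name is "side" or "top" or "wrist"; returns the picture (420x560x3 uint8, red, green, blue); there is no depth.
- robot.camera_params(name): a dict with "fov_y" (degrees; the focal length in pixels is half the picture's height over the tangent of half this angle, whatever the lens; pixels are square), "cx", "cy" (the principal point, pixels), "rvec" (rotation vector, rad) and "tvec" (3), from world to camera coordinates, as OpenCV has them. Camera axes: x right, y down, z forward; pixel columns grow to the right and rows downward; lengths in mm; the calibration is good to about 2 mm. A picture is of the moment at which its call begins: read the wrist's pose just before it. camera_params takes no time and is no camera call; for the wrist camera it gives the pose at the moment of the call.
- robot.hand_in(): hands the job in, once; it reports no verdict.
The state is a dict: "time": time; "qpos": joint angles; "joint_velocities": joint speeds; "tau": joint torques, N m; "tool_pos": TCP position; "tcp_rot": TCP orientation; "ft_force": force on the tool from outside, world axes, zero at the start; "ft_torque": the same for the moment, N m; "grip_width": finger opening in mm.
Only numpy, scipy, OpenCV 4.12 (cv2) and the standard library are available. Lean on these libraries where they do the work, as an engineer would, in place of code of your own. Each camera call takes 0.05 s, during which the arm holds its last target.

### The job

Get the topping bin by the till ready for serving: press the spring pin of its telescopic arm flush and slide the tube along so that the bin comes out from under the receipt printer, until the pin springs out again through the tube's next hole. Then take the scoop from the utensil caddy and hang it by its own hook over the rim of the bin, with its bowl inside the bin, and leave it hanging still. Do not knock over or shift the other things on the counter.

Things in the scene. Friction and masses are not known exactly. Their poses are not given: they have to be found in the camera images.
- station: Fixed bin station. Origin on the counter, straight below the detent pin. Its +y is the direction in which the tube slides to bring the bin out; its +x points roughly away from the robot (yaw within 0.3 rad). The square tube lies level along y on a fixed inner bar; the open steel bin is fast on its -y end, parked under the printer shelf.
- tube_top (a point): Point on the top face of the steel tube above the pin, 77 mm high (fixed in the station). Tube: 34 mm wide (x), 34 mm high, centre line at station x 0, 60 mm above the counter. With joint sleeve 0 it runs from station y -130 to +45 mm.
- post_top (a point): Top centre, 86 mm high, of the fixed post that carries the inner bar: 50 mm (x) by 35 mm (y), at station y +185 mm.
- printer_shelf (a point): Centre of the fixed shelf's top, 152 mm high, at station y -198 mm. The shelf is 170 mm (x) by 103 mm (y) by 12 mm, on legs at its two x ends; at the start it covers the bin but for 17 mm. A receipt printer, 130 x 95 mm, stands on it up to 240 mm height, its paper up to 260 mm.
- sleeve (a joint): Position in m of the tube with the bin, along the station's +y. About 0 at the start (pin in the first hole, up to 2 mm of play either way); 0.100 when the pin is in the next hole, with the same play. The tube cannot move while the pin stands out through a hole. The tube rubs with about 1.5 N.
- pin (a joint): How far the pin is pressed, in m: 0 out, 0.010 flush with the tube's outer face, 0.0125 under its wall. Spring: 4 N to start, 7 N at flush. The pin stays in the bar and does not travel with the tube. Its end is round and polished: once flush (squeezed against the tube's opposite face) about 10 N along the tube pushes it under the wall; it springs out itself when a hole comes.
- pin_tip (a point): Outer end of the round brass pin, 18 mm in diameter, that stands 10 mm out of the tube's +x face (far from the robot) at station y 0 and 60 mm height. So the tube with the pin out measures 44 mm across there. The point moves in as the pin is pressed.
- next_hole (a point): Centre of the tube's next hole, in its +x outer face, 100 mm along the tube towards the bin from the first hole; it travels with the tube. Holes are 22 mm along the tube and 20 mm high; the wall is 2.5 mm thick.
- bin_rim (a point): Centre of the bin's mouth, at rim height (115 mm above the counter); axes as the station's; travels with the tube. The bin measures 120 mm along x and 100 mm along y outside, walls 4 mm thick, inner floor about 91 mm below the rim.
- caddy: Utensil caddy, fixed open steel box, origin under its centre on the counter: 85 mm along x, 100 mm along y, 115 mm high, wall 4 mm. Two utensils stand upright in it near the +x wall, tops at 152 mm.
- scoop: Loose steel scoop, about 120 g, upright, hung on the caddy's -x wall, bowl inside. Origin: underside of the hook's bridge, mid of the 14 mm gap that takes the rim; z up, +x from lip to bowl. Handle: upright bar 14 (x) x 16 mm (y) at x +14, top at z +78 mm. Lip: 6 mm thick at x -10, down to z -22 mm. Bridge 6 mm thick. Bowl: x +7 to +56, 50 mm wide, z -66 to -30 mm.
- scoop_bowl (a point): A point inside the scoop's bowl: x +31.5, y 0, z -50 mm of the scoop.
- scoop_lip (a point): The hook's lip near its lower end: x -10, y 0, z -20 mm of the scoop.
- syrup_bottle: Bystander: amber bottle, 68 mm in diameter, 210 mm high, origin under its centre; stands on the robot's side of the tube.
- sugar_jar: Bystander: glass jar, 70 mm in diameter, 100 mm high, origin under its centre.
- stapler: Bystander: stapler lying along its own y, 135 x 34 x 41 mm, origin under its centre.
- cup_stack: Bystander: stack of paper cups, 84 mm in diameter, 118 mm high, origin under its centre.
- mug: Bystander: white mug, 76 mm in diameter, 88 mm high, handle at its +y, origin under its centre.
- card_reader: Bystander: card reader lying flat, 150 (x) x 75 x 26 mm, origin under its centre.
- lid_stack: Bystander: stack of white cup lids, 86 mm in diameter, 45 mm high, origin under its centre.
Not all that is in view belongs to the job. What is shaped like the scoop but green or yellow is not meant.

How it is judged (in metres and radians):
On the way, in this order (a step that is already met when the one before it is completed fails the run):
1. the pin is pressed flush with the tube (at least 8.5 mm in) (value of joint pin above 0.0085 m), for 0.1 s.
2. the tube has slid to the next hole (within 5 mm) and the pin has sprung out through it (value of joint sleeve between 0.095 and 0.105 m and value of joint pin below 0.003 m), for 0.2 s.
At the end, for the whole second after the job is handed in: Joint sleeve 0.095 to 0.105 m with joint pin under 3 mm; the scoop hangs still on the bin rim: hook underside within 10 mm of rim height, upright within 0.35 rad, bowl inside the bin walls, lip outside one of them and at least 8 mm below the rim (all of step 2 and z of scoop in the frame of bin_rim between -0.01 and 0.01 m and angle between scoop's own z axis and vertical below 0.35 rad and x of scoop_bowl in the frame of bin_rim between -0.056 and 0.056 m and y of scoop_bowl in the frame of bin_rim between -0.046 and 0.046 m and (x of scoop_lip in the frame of bin_rim below -0.06 m or x of scoop_lip in the frame of bin_rim above 0.06 m or y of scoop_lip in the frame of bin_rim above 0.05 m or y of scoop_lip in the frame of bin_rim below -0.05 m) and z of scoop_lip in the frame of bin_rim below -0.008 m and linear speed of scoop below 0.02 m/s and angular speed of scoop below 0.2 rad/s); the robot touches nothing.
It fails at once if a bystander is shifted by more than 30 mm or knocked over (distance of any of syrup_bottle, sugar_jar, stapler, cup_stack, mug, card_reader, lid_stack from where it was at the start of the episode above 0.03 m or angle between any of syrup_bottle, sugar_jar, stapler, cup_stack, mug, card_reader, lid_stack's own z axis and vertical above 0.5 rad).
It also fails if it takes over 59 s, if anything falls off the work surface, if the arm or the gripper's body presses on something with over 40 N, if the wrist force passes 120 N, or if a joint passes its speed limit or range.

## Working session

There is one attempt and no reset: what is moved stays moved. The work goes in short steps, Python scripts to look and compute and a shell command to move; the robot and the scene stay as the last step left them, time stands still between calls to the robot, and variables do not carry over. Pictures are saved under pics/ and viewed, and the job is handed in when it is done.

```bash
ls; mkdir -p pics; python3 - <<'E'
from workcell import robot
import cv2
s=robot.get_state()
for k,v in s.items(): print(k,v)
print(robot.grip_point_offset)
for n in ["side","top","wrist"]:
    print(n,robot.camera_params(n))
    cv2.imwrite(f"pics/{n}0.png",cv2.cvtColor(robot.read_camera(n),cv2.COLOR_RGB2BGR))
E
```

```text
pics
time 0.0
qpos [-1.35408555  0.4777976   0.02233975  1.55644027 -0.01147835  1.10933079
 -0.0831167 ]
joint_velocities [-0.0002911   0.00123769  0.00156779 -0.00099048 -0.00107597 -0.00018377
 -0.00035582]
tau [ 7.06055494e-05 -5.96455586e+01  1.60799190e+00 -2.81196374e+01
  1.24864373e-02  9.17502330e-03  1.48309891e-05]
tool_pos [215.2425406  639.13299078 230.33214439]
tcp_rot [3.14143579e+00 1.84108508e-03 1.24600007e+00]
ft_force [-0.30491273 -0.26267139 -0.37831473]
ft_torque [-0.00507614  0.04866463  0.01708945]
grip_width 85.63087110085031
18.700000000000003
side {'fov_y': 53.19591139882226, 'cx': 286.8356594331421, 'cy': 217.14590337556456, 'rvec': array([ 2.12207264, -0.71281776,  0.35572913]), 'tvec': array([-383.3146294 ,  327.08277464, 1022.77815431])}
top {'fov_y': 54.887605827538025, 'cx': 277.99282164607627, 'cy': 206.85721293162476, 'rvec': array([ 2.21501271, -2.1927778 ,  0.01385253]), 'tvec': array([  73.59691878,  529.87987887, 1168.69327493])}
wrist {'fov_y': 66.9559649148787, 'cx': 275.6938941837563, 'cy': 209.66354257752423, 'rvec': array([-2.36105347, -1.69621146, -0.23321829]), 'tvec': array([-673.64029264,  -34.67779979,  378.93466179])}
```

View pics/side0.png

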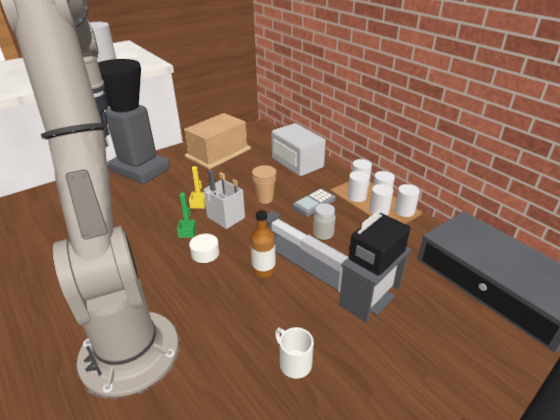

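View pics/top0.png

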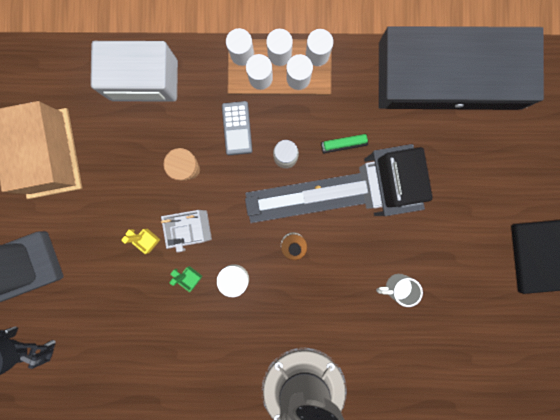

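View pics/wrist0.png

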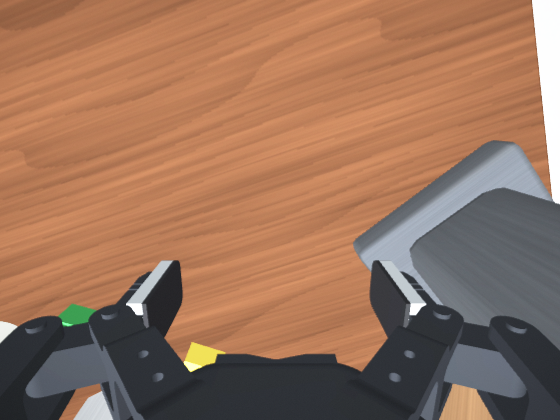

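```bash
cat > h.py <<'E'
from workcell import robot
import numpy as np, cv2
def cam(n,p=None):
    p=p or robot.camera_params(n)
    f=210/np.tan(np.radians(p['fov_y']/2)); R,_=cv2.Rodrigues(np.array(p['rvec'],float))
    return f,p['cx'],p['cy'],R,np.array(p['tvec'],float)
def ray(n,u,v,p=None):
    f,cx,cy,R,t=cam(n,p); d=R.T@np.array([(u-cx)/f,(v-cy)/f,1]); return -R.T@t,d/np.linalg.norm(d)
def plane(n,u,v,z,p=None):
    c,d=ray(n,u,v,p); return c+d*(z-c[2])/d[2]
def proj(n,P,p=None):
    f,cx,cy,R,t=cam(n,p); q=R@np.array(P,float)+t; return np.array([f*q[0]/q[2]+cx,f*q[1]/q[2]+cy])
def tri(n1,a,n2,b):
    c1,d1=ray(n1,*a);c2,d2=ray(n2,*b)
    A=np.stack([d1,-d2],1);s=np.linalg.lstsq(A,c2-c1,rcond=None)[0]
    p,q=c1+s[0]*d1,c2+s[1]*d2
    return (p+q)/2,np.linalg.norm(p-q)
def crop(src,out,u0,v0,u1,v1,k):
    im=cv2.imread(src)[v0:v1,u0:u1]; cv2.imwrite(out,cv2.resize(im,None,fx=k,fy=k,interpolation=cv2.INTER_CUBIC))
E
python3 - <<'E'
from h import *
crop('pics/top0.png','pics/t1.png',240,130,440,230,4)
crop('pics/top0.png','pics/t2.png',110,190,260,300,5)
crop('pics/side0.png','pics/s1.png',250,180,430,320,4)
crop('pics/side0.png','pics/s2.png',170,150,290,240,6)
E
```

```text
(no output)
```

View pics/t1.png

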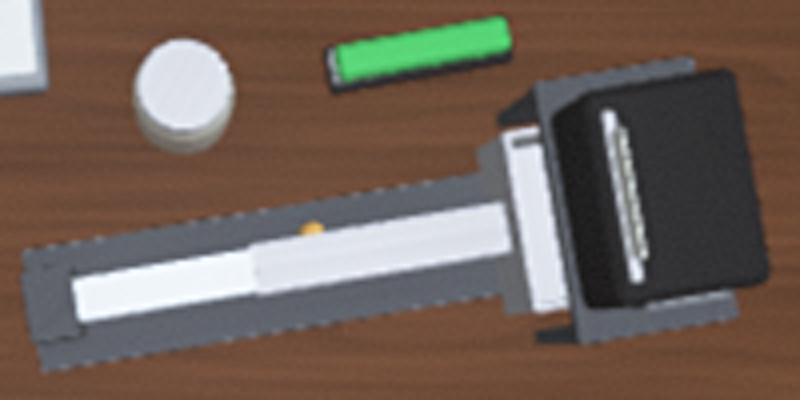

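View pics/t2.png

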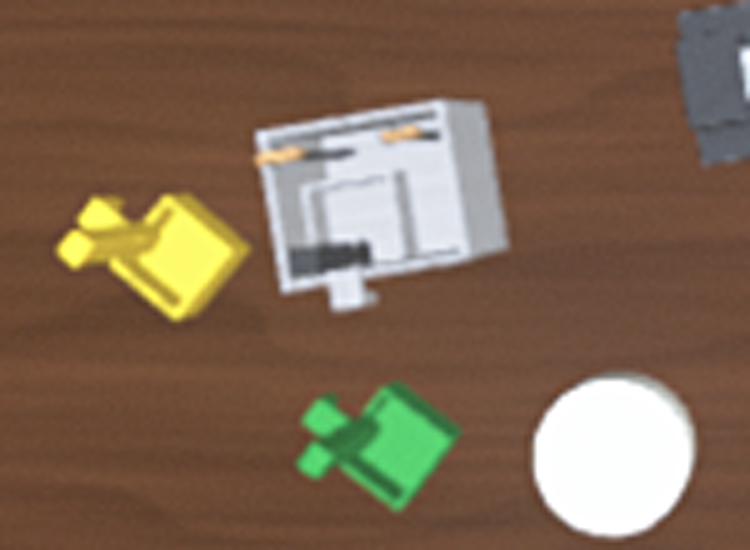

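View pics/s1.png

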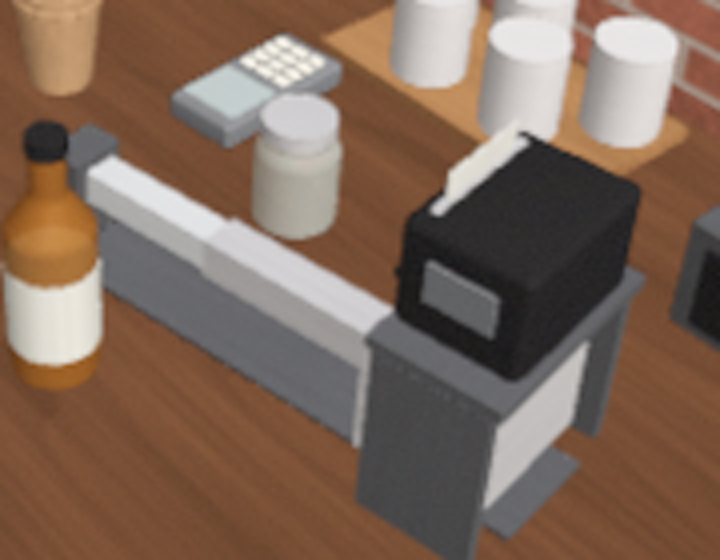

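View pics/s2.png

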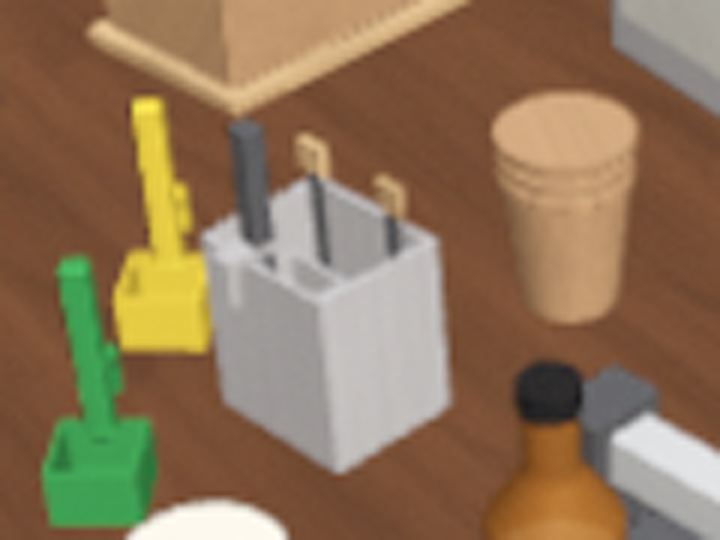

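```bash
python3 - <<'E'
from h import *
T=lambda u,v:(240+u/4,130+v/4)
e1=plane('top',*T(252,245),77);e2=plane('top',*T(258,293),77);b1=plane('top',*T(505,203),77);b2=plane('top',*T(512,252),77)
print('tube',e1,e2,b1,b2,np.linalg.norm(e1-e2),np.linalg.norm(b1-b2))
a=(e1+e2)/2-(b1+b2)/2; print('len',np.linalg.norm(a)); yd=a/np.linalg.norm(a); print('yaw',np.arctan2(-yd[0],yd[1]))
print('tip',plane('top',*T(313,228),62)); print('pin from end',(e1+e2)/2-45*yd)
for s in [T(73,281),T(80,320)]: print('post bar end',plane('top',*s,75))
print('bottle',plane('top',293.5,248,210))
print('jar',plane('top',286.5,153,100))
C=lambda u,v:(110+u/5,190+v/5)
cs=[plane('top',*C(*q),115) for q in [(257,132),(443,102),(470,258),(282,292)]]
print('caddy',cs,np.mean(cs,0))
print('lip/bridge outer corners z121',[plane('top',*C(*q),119) for q in [(330,285),(335,312),(377,295)]])
print('lip',plane('top',*C(350,292),121))
print('handle top?',[plane('top',*C(*q),193) for q in [(290,262),(290,245),(300,255)]])
print('handle side top',ray('side',170+248/6,150+125/6))
print('handle tri',tri('side',(170+247/6,150+127/6),'top',C(302,262)))
E
```

```text
tube [570.79637193  10.21948932  77.        ] [538.01909402   5.83790089  77.        ] [ 601.14454662 -162.11781947   77.        ] [ 567.70475852 -167.04951366   77.        ] 33.068841297047726 33.80149457787599
len 175.20286202423654
yaw 0.17217607277441374
tip [583.93031921 -32.64687451  62.        ]
pin from end [562.11743227 -36.30594752  77.        ]
post bar end [545.06216843 132.45425692  75.        ]
post bar end [518.3904237  127.35464966  75.        ]
bottle [426.01234066  38.45474803 210.        ]
jar [671.70558055  56.52684716 100.        ]
caddy [array([498.21446299, 385.94764025, 115.        ]), array([515.08111102, 287.54184177, 115.        ]), array([432.89443721, 272.03302258, 115.        ]), array([413.88708323, 371.25676356, 115.        ])] [465.01927361 329.19481704 115.        ]
lip/bridge outer corners z121 [array([418.16935259, 344.84578404, 119.        ]), array([404.03183461, 341.97895684, 119.        ]), array([413.19659931, 319.97727294, 119.        ])]
lip [414.77557061 333.73256917 121.        ]
handle top? [array([434.97266252, 345.22602373, 193.        ]), array([443.28214668, 345.36500989, 193.        ]), array([438.44730555, 340.37190322, 193.        ])]
handle side top (array([ -69.21529505, -726.82328738,  875.74285687]), array([ 0.37081197,  0.78181752, -0.50125827]))
handle tri (array([435.32202259, 339.52057264, 191.34453428]), np.float64(0.9389042600935756))
```

```bash
cat >> h.py <<'E'
from scipy.spatial.transform import Rotation as Ro
def goto(P,rpy):
    s=robot.get_state(); R=Ro.from_euler('xyz',s['tcp_rot']); d=R.inv().apply(np.array(P)-s['tool_pos'])
    r=(R.inv()*Ro.from_euler('xyz',rpy)).as_rotvec(degrees=True)
    print('shift mm',d.round(1),'turn deg',r.round(1),'t',s['time'],'F',np.round(s['ft_force'],1),'w',round(s['grip_width'],1),'pos',s['tool_pos'].round(1),'rpy',np.round(s['tcp_rot'],3))
O=np.array([562.,-36.5,0]);YAW=0.172
def st(x,y,z): return O+np.array([x*np.cos(YAW)-y*np.sin(YAW),x*np.sin(YAW)+y*np.cos(YAW),z])
def inst(P):
    d=np.array(P)-O; c,s=np.cos(YAW),np.sin(YAW); return np.array([c*d[0]+s*d[1],-s*d[0]+c*d[1],d[2]])
DN=[np.pi,0,YAW]
E
python3 -m inch '[{"x":-0.03,"y":0.04,"z":-0.02,"az":8},{"x":-0.07,"y":0.08,"z":-0.03,"az":16},{"x":-0.11,"y":0.12,"z":-0.03,"az":24},{"x":-0.15,"y":0.16,"z":-0.03,"az":32},{"x":-0.19,"y":0.2,"z":-0.03,"az":40},{"x":-0.23,"y":0.24,"z":-0.03,"az":48},{"x":-0.27,"y":0.28,"z":-0.03,"az":54},{"x":-0.31,"y":0.32,"z":-0.03,"az":60}]' 0.085 40
python3 -c "
from h import *
goto(st(3,0,240),DN)"
```

```text
shift mm [-528.4  546.9   -8.7] turn deg [ 0.   0.1 61.5] t 0.15 F [ 1.   0.2 -0. ] w 85.5 pos [215.3 639.3 230.6] rpy [3.141e+00 1.000e-03 1.246e+00]validation failed for argument at $[0]...
```

```bash

python3 -m inch '[{"x":-0.03,"y":0.04,"z":-0.02,"ax":0,"ay":0,"az":8},{"x":-0.07,"y":0.08,"z":-0.03,"ax":0,"ay":0,"az":16},{"x":-0.11,"y":0.12,"z":-0.03,"ax":0,"ay":0,"az":24},{"x":-0.15,"y":0.16,"z":-0.03,"ax":0,"ay":0,"az":32},{"x":-0.19,"y":0.2,"z":-0.03,"ax":0,"ay":0,"az":40},{"x":-0.23,"y":0.24,"z":-0.03,"ax":0,"ay":0,"az":48},{"x":-0.27,"y":0.28,"z":-0.03,"ax":0,"ay":0,"az":54},{"x":-0.31,"y":0.32,"z":-0.03,"ax":0,"ay":0,"az":60}]' 0.085 40
python3 -c "
from h import *
goto(st(3,0,240),DN)"
```

```text
time: 1.15
tool_pos: [420.2, 242.0, 261.3]
tcp_rot: [-3.141, -0.0, 0.195]
ft_force: [1.6, 0.3, -0.6]
grip_width: 85.0
shift mm [ 88.  300.8  21.2] turn deg [-0.  -0.   1.3] t 1.15 F [ 1.6  0.3 -0.6] w 85.0 pos [420.2 242.  261.3] rpy [-3.141 -0.     0.195]
```

```bash

python3 -m inch '[{"x":0.01,"y":0.05,"z":0,"ax":0,"ay":0,"az":0},{"x":0.03,"y":0.1,"z":0.0,"ax":0,"ay":0,"az":1},{"x":0.05,"y":0.15,"z":0,"ax":0,"ay":0,"az":1.3},{"x":0.06,"y":0.2,"z":0.01,"ax":0,"ay":0,"az":1.3},{"x":0.075,"y":0.25,"z":0.02,"ax":0,"ay":0,"az":1.3},{"x":0.088,"y":0.3,"z":0.02,"ax":0,"ay":0,"az":1.3},{"x":0.088,"y":0.3,"z":0.02,"ax":0,"ay":0,"az":1.3}]'
python3 -c "
from h import *
goto(st(3,0,150),DN)
for n in ['side','top','wrist']:
    p=robot.camera_params(n); print(p['rvec'],p['tvec']) if n=='wrist' else 0
    cv2.imwrite(f'pics/{n}1.png',cv2.cvtColor(robot.read_camera(n),cv2.COLOR_RGB2BGR))
"
```

```text
time: 2.02
tool_pos: [565.9, -37.9, 241.2]
tcp_rot: [3.139, 0.0, 0.169]
ft_force: [-1.1, 0.5, -0.1]
grip_width: 85.0
shift mm [-0.6 -2.3 91.2] turn deg [ 0.1  0.  -0.2] t 2.025 F [-1.1  0.5 -0.1] w 85.0 pos [565.9 -37.9 241.2] rpy [3.139 0.    0.169]
[-2.85557661 -0.25014866 -0.03333887] [-549.65543266 -163.84092245  352.47267013]
```

View pics/side1.png

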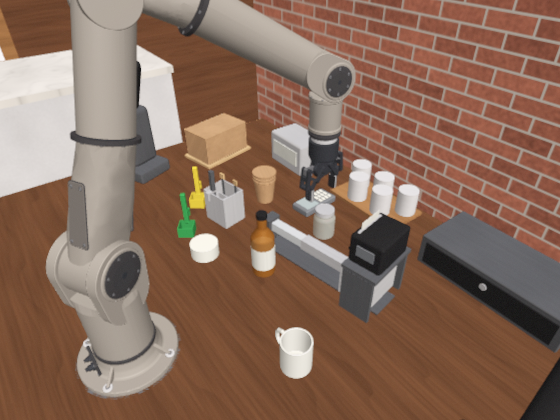

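View pics/wrist1.png

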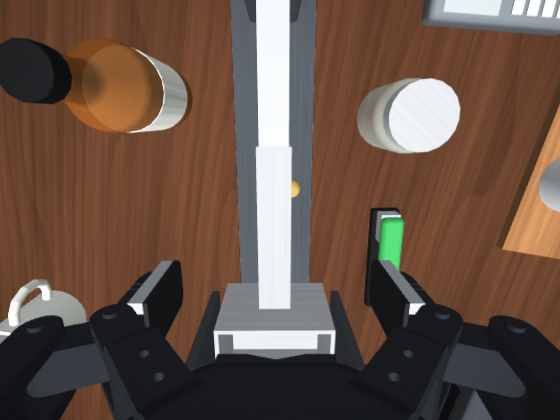

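```bash
python3 - <<'E'
from h import *
crop('pics/wrist1.png','pics/w1.png',200,130,360,300,4)
p=robot.camera_params('wrist'); f,cx,cy,R,t=cam('wrist',p); print('cam',-R.T@t)
for q,z in [((257,148),77),((291,148),77),((259,300),77),((291,300),77),((300,189),60),((292,189),60)]:
    P=plane('wrist',*q,z,p); print(q,P.round(1),inst(P).round(1))
E
```

```text
cam [552.11107448  35.89716958 383.31774618]
(257, 148) [538.9   7.5  77. ] [-15.3  47.3  77. ]
(291, 148) [570.7  13.2  77. ] [17.  47.4 77. ]
(259, 300) [ 567.1 -153.3   77. ] [ -14.9 -115.9   77. ]
(291, 300) [ 601.5 -147.1   77. ] [  19.9 -115.8   77. ]
(300, 189) [588.8 -27.7  60. ] [27.9  4.1 60. ]
(292, 189) [580.6 -29.1  60. ] [19.6  4.1 60. ]
```

View pics/w1.png

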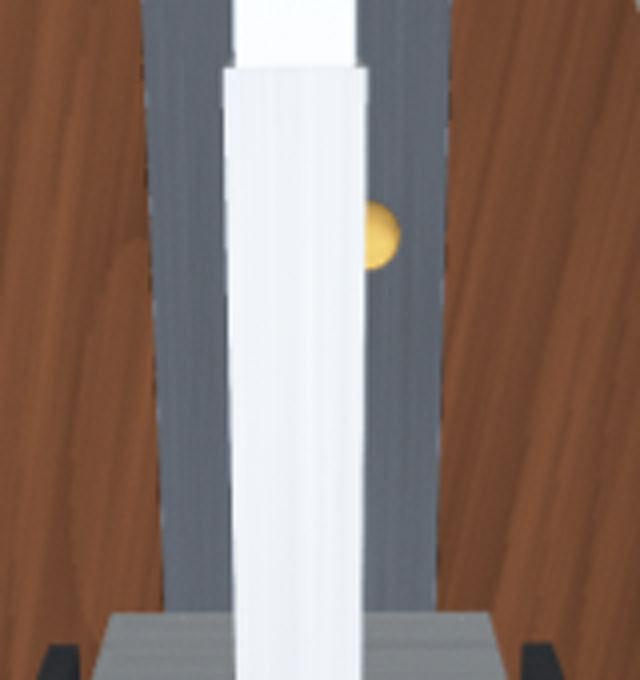

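```bash
sed -i 's/^O=np.array.*/O=np.array([562.3,-34.4,0]);YAW=0.172/' h.py; python3 -c "
from h import *
goto(st(2,0,39),DN)
for q,z in [((327,151),30),((364,138),30)]: print(inst(plane('top',*q,z)))
print(inst([426,38,0]))"
```

```text
shift mm [ -0.8   2.2 202. ] turn deg [-0.   0.   0.3] t 2.175 F [ 1.1 -0.1 -0.2] w 84.8 pos [564.8 -31.9 241. ] rpy [-3.141e+00  1.000e-03  1.770e-01]
[120.95694752 -46.58868065  30.        ]
[ 140.51380027 -156.74798798   30.        ]
[-121.89732583   94.65987511    0.        ]
```

```bash

python3 -m inch '[{"x":0,"y":0.002,"z":0.05,"ax":0,"ay":0,"az":0},{"x":0,"y":0.002,"z":0.1,"ax":0,"ay":0,"az":0.3},{"x":0,"y":0.002,"z":0.14,"ax":0,"ay":0,"az":0.3},{"x":0,"y":0.002,"z":0.17,"ax":0,"ay":0,"az":0.3},{"x":0,"y":0.002,"z":0.19,"ax":0,"ay":0,"az":0.3},{"x":0,"y":0.002,"z":0.202,"ax":0,"ay":0,"az":0.3},{"x":0,"y":0.002,"z":0.202,"ax":0,"ay":0,"az":0.3},{"x":0,"y":0.002,"z":0.202,"ax":0,"ay":0,"az":0.3}]'
python3 -c "
from h import *
goto(st(0,0,39),DN)
print(robot.camera_params('wrist'))
for n in ['side','wrist']:
    cv2.imwrite(f'pics/{n}2.png',cv2.cvtColor(robot.read_camera(n),cv2.COLOR_RGB2BGR))
crop('pics/side2.png','pics/s3.png',220,120,420,270,4)
"
```

```text
time: 3.18
tool_pos: [566.4, -34.9, 40.2]
tcp_rot: [3.142, -0.002, 0.171]
ft_force: [-0.1, -0.7, -0.4]
grip_width: 85.2
shift mm [-3.9 -1.1  1.2] turn deg [ 0.  -0.1 -0.1] t 3.175 F [-0.1 -0.7 -0.4] w 85.2 pos [566.4 -34.9  40.2] rpy [ 3.142e+00 -2.000e-03  1.710e-01]
{'fov_y': 66.9559649148787, 'cx': 275.6938941837563, 'cy': 209.66354257752423, 'rvec': array([-2.85589595, -0.24377193, -0.03619545]), 'tvec': array([-551.56361364, -108.5966284 ,  158.04263032])}
```

View pics/s3.png

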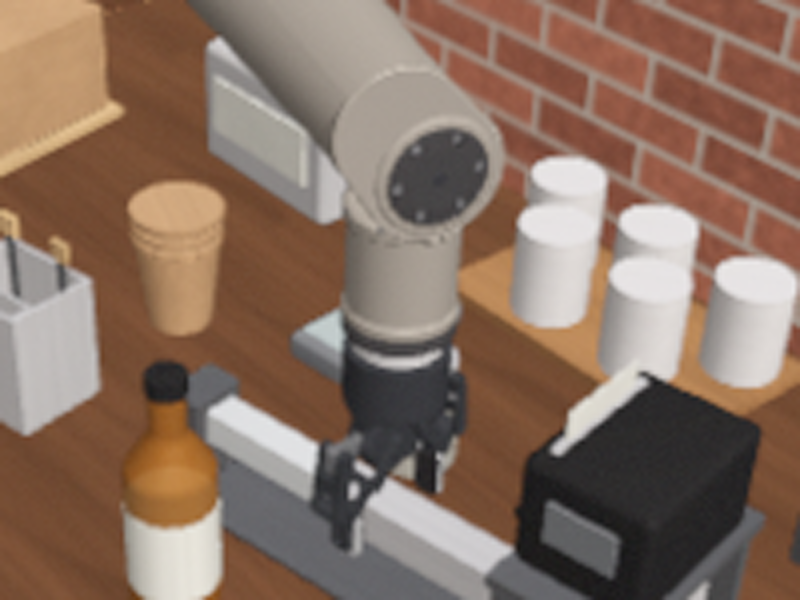

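View pics/wrist2.png

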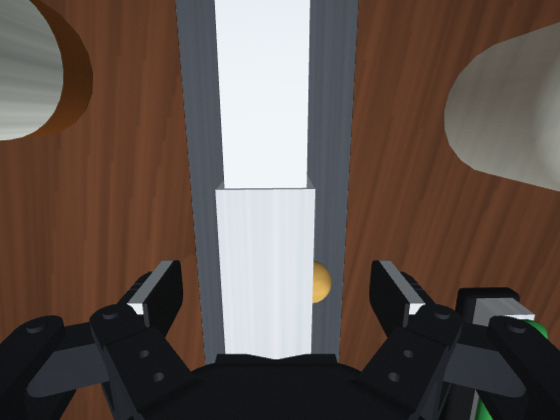

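```bash
python3 -c "
from h import *
p={'fov_y': 66.9559649148787, 'cx': 275.6938941837563, 'cy': 209.66354257752423, 'rvec': [-2.85589595, -0.24377193, -0.03619545], 'tvec': [-551.56361364, -108.5966284 ,  158.04263032]}
for q,z in [((322,283),60),((331,282),60),((217,188),77),((314,188),77)]:
  P=plane('wrist',*q,z,p); print(P,inst(P))
goto(st(0,0,39),DN)
"
python3 -m inch '[{"x":-0.0036,"y":0,"z":0.001,"ax":0,"ay":0,"az":0},{"x":-0.0036,"y":0,"z":0.001,"ax":0,"ay":0,"az":0},{"x":-0.0036,"y":0,"z":0.001,"ax":0,"ay":0,"az":0},{"x":-0.0036,"y":0,"z":0.001,"ax":0,"ay":0,"az":0}]' 0.054
python3 -c "
from h import *
goto(st(0,0,39),DN)
cv2.imwrite('pics/wrist3.png',cv2.cvtColor(robot.read_camera('wrist'),cv2.COLOR_RGB2BGR))
"
```

```text
[584.92887352 -30.0254351   60.        ] [23.04369231  0.43701207 60.        ]
[588.63530048 -28.90651017  60.        ] [26.88693639  0.90505987 60.        ]
[538.04219592   7.75893887  77.        ] [-16.68422997  45.68866003  77.        ]
[570.4395236   13.32641319  77.        ] [16.18794763 45.62907748 77.        ]
shift mm [-3.9 -1.2  1.3] turn deg [ 0.  -0.1 -0.1] t 3.275 F [-0.3 -0.5  0.2] w 85.0 pos [566.4 -34.9  40.3] rpy [ 3.142e+00 -2.000e-03  1.710e-01]
time: 3.78
tool_pos: [562.9, -35.4, 38.7]
tcp_rot: [3.141, -0.002, 0.171]
ft_force: [2.2, 0.3, 2.4]
grip_width: 54.1
shift mm [-0.4 -1.1 -0.3] turn deg [ 0.  -0.1 -0.1] t 3.775 F [2.2 0.3 2.4] w 54.1 pos [562.9 -35.4  38.7] rpy [ 3.141e+00 -2.000e-03  1.710e-01]
```

View pics/wrist3.png

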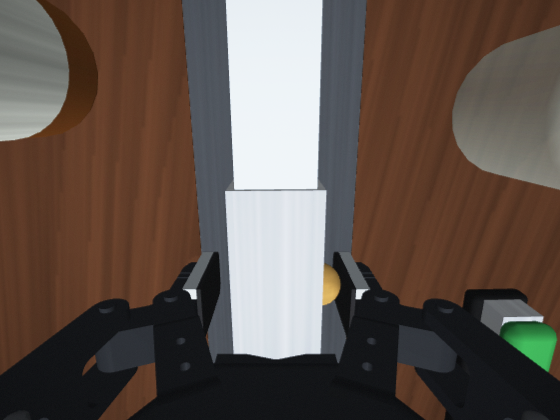

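```bash

python3 -m inch '[{"x":0,"y":0,"z":0,"ax":0,"ay":0,"az":0},{"x":0,"y":0,"z":0,"ax":0,"ay":0,"az":0},{"x":0,"y":0,"z":0,"ax":0,"ay":0,"az":0},{"x":0,"y":0,"z":0,"ax":0,"ay":0,"az":0},{"x":0,"y":0,"z":0,"ax":0,"ay":0,"az":0},{"x":0,"y":0,"z":0,"ax":0,"ay":0,"az":0}]' 0.0 45
python3 -c "
from h import *
goto(st(0,0,39),DN)
cv2.imwrite('pics/wrist4.png',cv2.cvtColor(robot.read_camera('wrist'),cv2.COLOR_RGB2BGR))
"
```

```text
time: 4.58
tool_pos: [563.2, -35.5, 39.2]
tcp_rot: [3.141, -0.002, 0.172]
ft_force: [2.0, -0.2, 8.7]
grip_width: 33.6
shift mm [-0.7 -1.3  0.2] turn deg [ 0.  -0.1 -0. ] t 4.575 F [ 2.  -0.2  8.7] w 33.6 pos [563.2 -35.5  39.2] rpy [ 3.141e+00 -2.000e-03  1.720e-01]
```

View pics/wrist4.png

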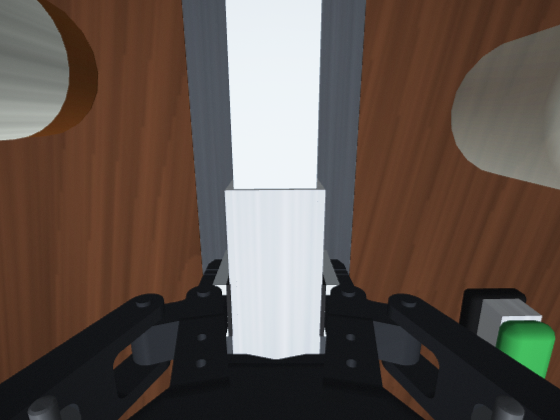

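The gripper opening of 33.6 mm means the pin is flush, and the pads grip the tube. Next I slide the tube.

```bash

python3 -m inch '[{"x":0,"y":-0.004,"z":0,"ax":0,"ay":0,"az":0},{"x":0,"y":-0.008,"z":0,"ax":0,"ay":0,"az":0},{"x":0,"y":-0.012,"z":0,"ax":0,"ay":0,"az":0},{"x":0,"y":-0.016,"z":0,"ax":0,"ay":0,"az":0},{"x":0,"y":-0.02,"z":0,"ax":0,"ay":0,"az":0},{"x":0,"y":-0.025,"z":0,"ax":0,"ay":0,"az":0}]'
python3 -c "
from h import *
goto(st(0,100,39),DN)
cv2.imwrite('pics/wrist5.png',cv2.cvtColor(robot.read_camera('wrist'),cv2.COLOR_RGB2BGR))
"
```

```text
time: 5.38
tool_pos: [559.3, -14.1, 39.3]
tcp_rot: [3.138, -0.003, 0.17]
ft_force: [4.0, -6.8, 6.0]
grip_width: 33.6
shift mm [ -0.7 -79.5  -0. ] turn deg [ 0.2 -0.1 -0.1] t 5.375 F [ 4.  -6.8  6. ] w 33.6 pos [559.3 -14.1  39.3] rpy [ 3.138e+00 -3.000e-03  1.700e-01]
```

View pics/wrist5.png

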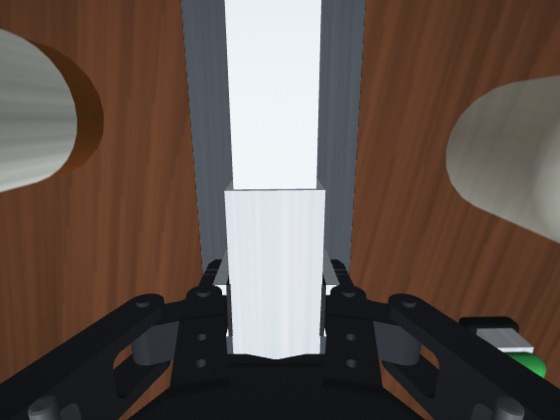

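```bash

python3 -m inch '[{"x":0,"y":-0.007,"z":0,"ax":0,"ay":0,"az":0},{"x":0,"y":-0.015,"z":0,"ax":0,"ay":0,"az":0},{"x":0,"y":-0.023,"z":0,"ax":0,"ay":0,"az":0},{"x":0,"y":-0.031,"z":0,"ax":0,"ay":0,"az":0},{"x":0,"y":-0.039,"z":0,"ax":0,"ay":0,"az":0},{"x":0,"y":-0.047,"z":0,"ax":0,"ay":0,"az":0},{"x":0,"y":-0.055,"z":0,"ax":0,"ay":0,"az":0},{"x":0,"y":-0.06,"z":0,"ax":0,"ay":0,"az":0}]'
python3 -m inch '[{"x":0,"y":-0.003,"z":0,"ax":0,"ay":0,"az":0},{"x":0,"y":-0.006,"z":0,"ax":0,"ay":0,"az":0},{"x":0,"y":-0.009,"z":0,"ax":0,"ay":0,"az":0},{"x":0,"y":-0.011,"z":0,"ax":0,"ay":0,"az":0},{"x":0,"y":-0.013,"z":0,"ax":0,"ay":0,"az":0},{"x":0,"y":-0.015,"z":0,"ax":0,"ay":0,"az":0}]'
python3 -c "
from h import *
goto(st(0,100,39),DN)
"
```

```text
time: 6.42
tool_pos: [548.6, 45.5, 39.3]
tcp_rot: [3.138, -0.002, 0.17]
ft_force: [2.8, -7.2, 9.2]
grip_width: 33.3
time: 7.18
tool_pos: [545.5, 62.5, 39.2]
tcp_rot: [3.141, -0.001, 0.171]
ft_force: [0.7, -2.2, 10.5]
grip_width: 33.0
shift mm [-0.  -1.7  0.2] turn deg [ 0. -0. -0.] t 7.175 F [ 0.7 -2.2 10.5] w 33.0 pos [545.5  62.5  39.2] rpy [ 3.141e+00 -1.000e-03  1.710e-01]
```

```bash

python3 -m inch '[{"x":0,"y":-0.001,"z":0,"ax":0,"ay":0,"az":0},{"x":0,"y":-0.002,"z":0,"ax":0,"ay":0,"az":0},{"x":0,"y":-0.003,"z":0,"ax":0,"ay":0,"az":0},{"x":0,"y":-0.003,"z":0,"ax":0,"ay":0,"az":0}]'
python3 -c "
from h import *
cv2.imwrite('pics/top2.png',cv2.cvtColor(robot.read_camera('top'),cv2.COLOR_RGB2BGR))
crop('pics/top2.png','pics/t3.png',240,130,440,230,4)
cv2.imwrite('pics/wrist6.png',cv2.cvtColor(robot.read_camera('wrist'),cv2.COLOR_RGB2BGR))
"
```

```text
time: 7.68
tool_pos: [544.9, 65.3, 39.3]
tcp_rot: [3.141, -0.001, 0.171]
ft_force: [-0.4, -1.0, 12.3]
grip_width: 33.4
```

View pics/t3.png

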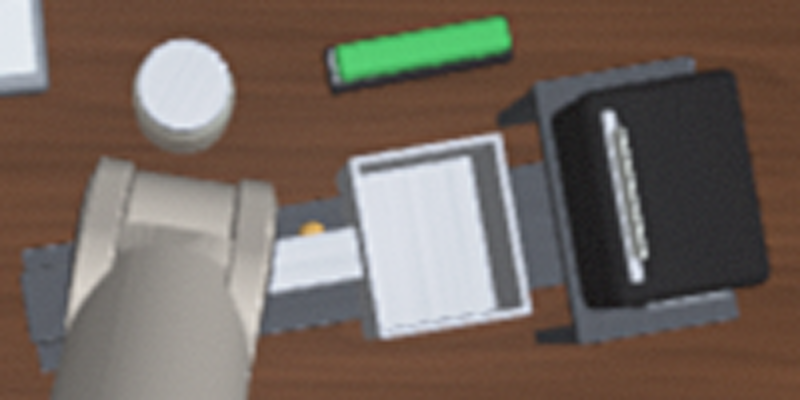

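View pics/wrist6.png

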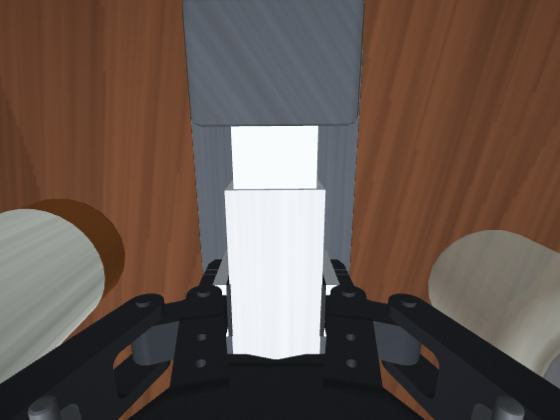

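```bash

python3 -m inch '[{"x":0,"y":0,"z":0,"ax":0,"ay":0,"az":0},{"x":0,"y":0,"z":0,"ax":0,"ay":0,"az":0},{"x":0,"y":0,"z":0,"ax":0,"ay":0,"az":0},{"x":0,"y":0,"z":-0.03,"ax":0,"ay":0,"az":0},{"x":0,"y":0,"z":-0.08,"ax":0,"ay":0,"az":0},{"x":0,"y":0,"z":-0.14,"ax":0,"ay":0,"az":0},{"x":0,"y":0,"z":-0.2,"ax":0,"ay":0,"az":0},{"x":0,"y":0,"z":-0.25,"ax":0,"ay":0,"az":0}]' 0.075
python3 -c "
from h import *
T=lambda u,v:(240+u/4,130+v/4)
for q in [(348,157),(500,133),(533,313),(380,340)]: P=plane('top',*T(*q),115);print(P,inst(P))
print('jar',inst([671.7,56.5,0]))
goto([470,280,290],DN)
"
```

```text
time: 8.78
tool_pos: [544.4, 65.9, 290.5]
tcp_rot: [-3.141, -0.001, 0.171]
ft_force: [1.2, 0.5, -0.4]
grip_width: 74.8
[627.18137497 -50.71245302 115.        ] [ 61.13208519 -27.17640708 115.        ]
[ 643.95071569 -150.76006654  115.        ] [  60.53051766 -128.61788713  115.        ]
[ 525.37083878 -173.02740487  115.        ] [ -60.11077147 -130.26133533  115.        ]
[506.58670151 -72.63880109 115.        ] [-61.43590945 -28.13905769 115.        ]
jar [123.34356474  70.83456103   0.        ]
shift mm [ -36.9 -223.6    0.6] turn deg [-0.  -0.  -0.1] t 8.775 F [ 1.2  0.5 -0.4] w 74.8 pos [544.4  65.9 290.5] rpy [-3.141e+00 -1.000e-03  1.710e-01]
```

```bash

python3 -m inch '[{"x":-0.005,"y":-0.04,"z":0,"ax":0,"ay":0,"az":0},{"x":-0.01,"y":-0.08,"z":0,"ax":0,"ay":0,"az":0},{"x":-0.02,"y":-0.13,"z":0,"ax":0,"ay":0,"az":0},{"x":-0.03,"y":-0.17,"z":0,"ax":0,"ay":0,"az":0},{"x":-0.04,"y":-0.2,"z":0,"ax":0,"ay":0,"az":0},{"x":-0.04,"y":-0.21,"z":0,"ax":0,"ay":0,"az":0},{"x":-0.04,"y":-0.21,"z":0,"ax":0,"ay":0,"az":0}]'
python3 -c "
from h import *
goto([470,280,290],DN)
print(robot.camera_params('wrist'))
for n in ['side','top','wrist']:
    cv2.imwrite(f'pics/{n}7.png',cv2.cvtColor(robot.read_camera(n),cv2.COLOR_RGB2BGR))
"
```

```text
time: 9.65
tool_pos: [469.6, 265.9, 288.1]
tcp_rot: [3.141, 0.0, 0.171]
ft_force: [0.0, -0.6, -0.7]
grip_width: 75.3
shift mm [  2.8 -13.8  -1.9] turn deg [ 0.  0. -0.] t 9.65 F [ 0.  -0.6 -0.7] w 75.3 pos [469.6 265.9 288.1] rpy [3.141 0.    0.171]
{'fov_y': 66.9559649148787, 'cx': 275.6938941837563, 'cy': 209.66354257752423, 'rvec': array([-2.85516844, -0.24461833, -0.03366786]), 'tvec': array([-507.16585167,  124.11728025,  482.79064191])}
```

View pics/wrist7.png

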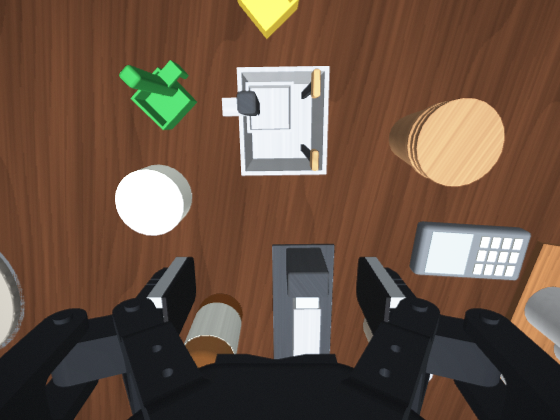

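View pics/side7.png

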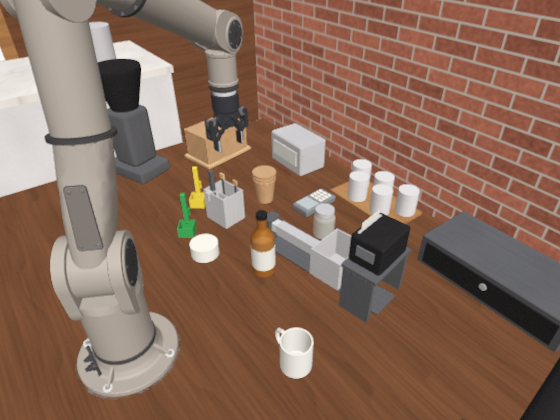

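```bash
python3 - <<'E'
from h import *
crop('pics/wrist7.png','pics/w2.png',210,55,340,185,5)
p={'fov_y': 66.9559649148787, 'cx': 275.6938941837563, 'cy': 209.66354257752423, 'rvec':[-2.85516844, -0.24461833, -0.03366786], 'tvec':[-507.16585167,  124.11728025,  482.79064191]}
E
```

```text
(no output)
```

View pics/w2.png

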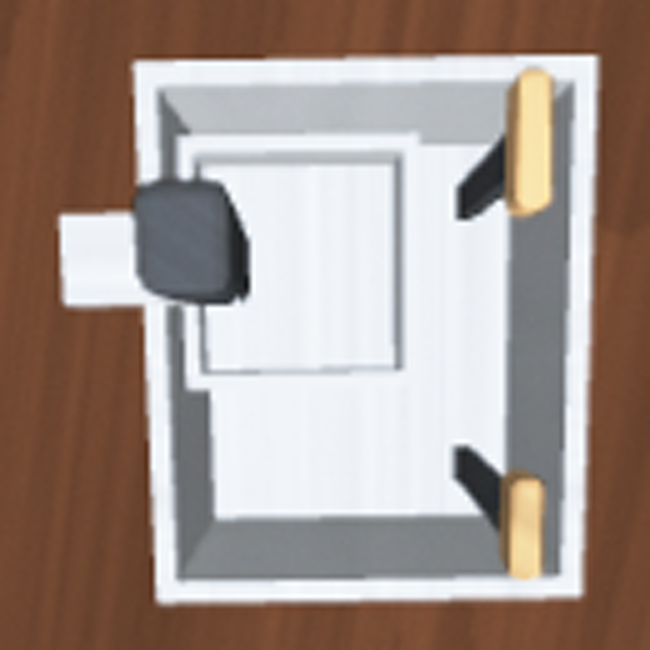

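```bash
python3 - <<'E'
from h import *
p={'fov_y': 66.9559649148787, 'cx': 275.6938941837563, 'cy': 209.66354257752423, 'rvec':[-2.85516844, -0.24461833, -0.03366786], 'tvec':[-507.16585167,  124.11728025,  482.79064191]}
W=lambda u,v:(210+u/5,55+v/5)
cs=np.array([plane('wrist',*W(*q),115,p) for q in [(134,62),(598,57),(582,597),(157,604)]]); print(cs.round(1),cs.mean(0))
for q in [(134,183),(180,180),(227,183),(142,288),(220,302),(182,240)]: P=plane('wrist',*W(*q),193,p);print('h',P.round(1))
for q in [(59,213),(65,305)]: print('lip',plane('wrist',*W(*q),121,p).round(1))
c=plane('wrist',*W(182,240),193,p)
print('tri',tri('side',(170+247/6,150+127/6),'top',(110+302/5,190+262/5)))
E
```

```text
[[414.2 373.1 115. ]
 [497.7 388.3 115. ]
 [516.1 290.4 115. ]
 [432.4 274.5 115. ]] [465.10318561 331.58899691 115.        ]
h [426.9 347.8 193. ]
h [433.3 349.3 193. ]
h [439.8 350.1 193. ]
h [430. 334. 193.]
h [441.3 334.  193. ]
h [434.7 341.5 193. ]
lip [404.9 344.6 121. ]
lip [408.  328.6 121. ]
tri (array([435.32202259, 339.52057264, 191.34453428]), np.float64(0.9389042600935756))
```

```bash
python3 -c "
from h import *
goto([434.5,341,235],[np.pi,0,.183])"
```

```text
shift mm [-22.4 -81.5  53.3] turn deg [ 0.  -0.  -0.8] t 9.8 F [-0.1 -0.2 -0.4] w 75.0 pos [470.3 264.4 288.3] rpy [ 3.141 -0.     0.168]
```

```bash

python3 -m inch '[{"x":-0.005,"y":-0.025,"z":0,"ax":0,"ay":0,"az":-0.8},{"x":-0.012,"y":-0.05,"z":0.01,"ax":0,"ay":0,"az":-0.8},{"x":-0.02,"y":-0.075,"z":0.03,"ax":0,"ay":0,"az":-0.8},{"x":-0.022,"y":-0.082,"z":0.053,"ax":0,"ay":0,"az":-0.8},{"x":-0.022,"y":-0.082,"z":0.053,"ax":0,"ay":0,"az":-0.8},{"x":-0.022,"y":-0.082,"z":0.053,"ax":0,"ay":0,"az":-0.8}]' 0.045
python3 -c "
from h import *
goto([434.5,341,147],[np.pi,0,.183])
print(robot.camera_params('wrist'))
for n in ['side','wrist']:
    cv2.imwrite(f'pics/{n}8.png',cv2.cvtColor(robot.read_camera(n),cv2.COLOR_RGB2BGR))
crop('pics/side8.png','pics/s8.png',160,100,300,240,4)
"
```

```text
time: 10.55
tool_pos: [434.4, 343.2, 236.1]
tcp_rot: [-3.141, -0.001, 0.184]
ft_force: [0.7, -0.8, 0.1]
grip_width: 44.8
shift mm [-0.4  2.2 89.1] turn deg [-0.  -0.   0.1] t 10.55 F [ 0.7 -0.8  0.1] w 44.8 pos [434.4 343.2 236.1] rpy [-3.141e+00 -1.000e-03  1.840e-01]
{'fov_y': 66.9559649148787, 'cx': 275.6938941837563, 'cy': 209.66354257752423, 'rvec': array([-2.85468211, -0.26299339, -0.03756061]), 'tvec': array([-489.2384869 ,  211.69986099,  452.83273131])}
```

View pics/wrist8.png

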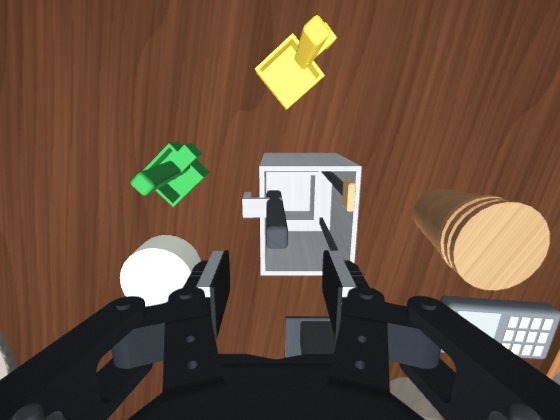

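View pics/s8.png

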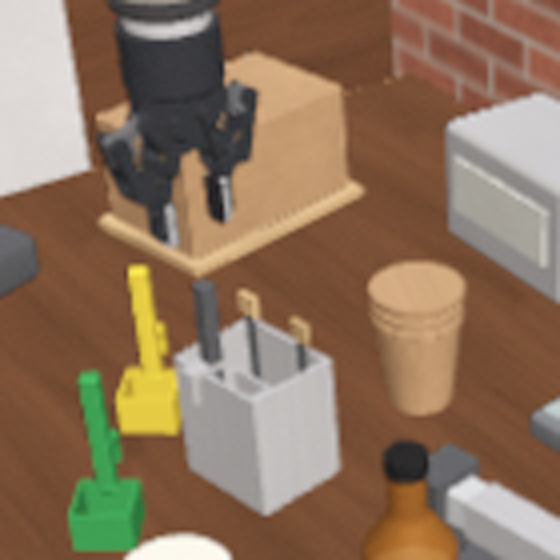

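```bash
python3 - <<'E'
from h import *
p={'fov_y': 66.9559649148787, 'cx': 275.6938941837563, 'cy': 209.66354257752423,'rvec': [-2.85468211, -0.26299339, -0.03756061], 'tvec':[-489.2384869 ,  211.69986099,  452.83273131]}
for q in [(277,237),(267,237),(288,237),(277,247)]: print(plane('wrist',*q,193,p))
goto([434.5,341,147],[np.pi,0,.183])
crop('pics/wrist8.png','pics/w8.png',230,140,370,290,5)
E
```

```text
[434.69917907 342.09575145 193.        ]
[428.58355314 340.96038129 193.        ]
[441.42671298 343.34472275 193.        ]
[435.92897006 335.52266996 193.        ]
shift mm [-0.7  2.1 89.4] turn deg [-0.1 -0.1  0. ] t 10.65 F [0.3 0.6 0.2] w 44.9 pos [434.7 343.1 236.4] rpy [-3.141e+00 -1.000e-03  1.840e-01]
```

View pics/w8.png

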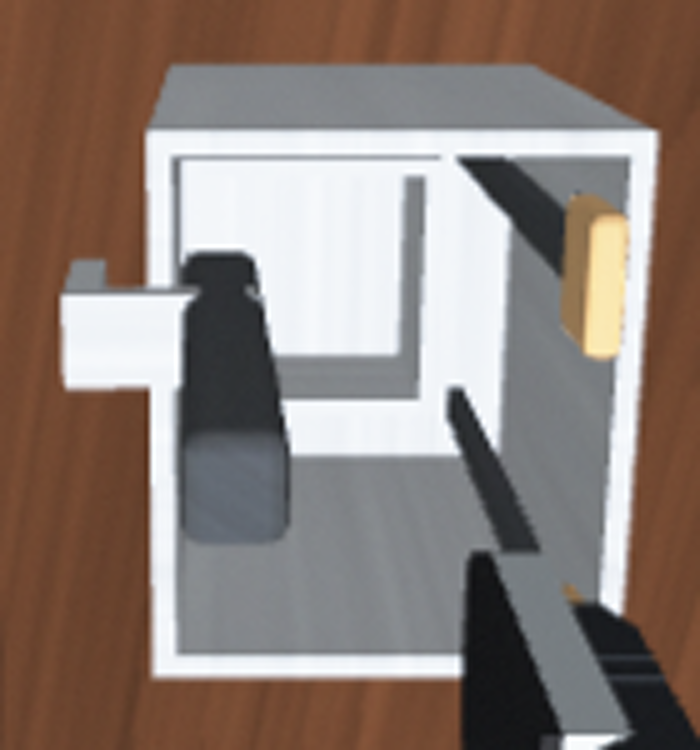

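```bash

python3 -m inch '[{"x":0,"y":0.001,"z":0.03,"ax":0,"ay":0,"az":0},{"x":0,"y":0.001,"z":0.06,"ax":0,"ay":0,"az":0},{"x":0,"y":0.001,"z":0.08,"ax":0,"ay":0,"az":0},{"x":0,"y":0.001,"z":0.089,"ax":0,"ay":0,"az":0},{"x":0,"y":0.001,"z":0.089,"ax":0,"ay":0,"az":0},{"x":0,"y":0.001,"z":0.089,"ax":0,"ay":0,"az":0}]'
python3 -m inch '[{"x":0,"y":0,"z":0,"ax":0,"ay":0,"az":0},{"x":0,"y":0,"z":0,"ax":0,"ay":0,"az":0},{"x":0,"y":0,"z":0,"ax":0,"ay":0,"az":0},{"x":0,"y":0,"z":0,"ax":0,"ay":0,"az":0},{"x":0,"y":0,"z":0,"ax":0,"ay":0,"az":0},{"x":0,"y":0,"z":0,"ax":0,"ay":0,"az":0}]' 0.0 45
python3 -c "
from h import *
goto([434.5,341,147],[np.pi,0,.183])
print(robot.camera_params('wrist'))
for n in ['side','wrist']:
    cv2.imwrite(f'pics/{n}9.png',cv2.cvtColor(robot.read_camera(n),cv2.COLOR_RGB2BGR))
crop('pics/side9.png','pics/s9.png',160,100,300,240,4)
"
```

```text
time: 11.4
tool_pos: [434.6, 342.6, 147.4]
tcp_rot: [-3.14, -0.001, 0.185]
ft_force: [0.0, -0.9, -0.1]
grip_width: 45.2
time: 12.15
tool_pos: [433.9, 342.5, 147.0]
tcp_rot: [-3.141, 0.0, 0.185]
ft_force: [-1.8, -0.3, 4.9]
grip_width: 13.8
shift mm [0.3 1.5 0. ] turn deg [-0.   0.   0.1] t 12.15 F [-1.8 -0.3  4.9] w 13.8 pos [433.9 342.5 147. ] rpy [-3.141  0.     0.185]
{'fov_y': 66.9559649148787, 'cx': 275.6938941837563, 'cy': 209.66354257752423, 'rvec': array([-2.85492016, -0.26424045, -0.03637515]), 'tvec': array([-488.62391853,  235.00518144,  367.22786567])}
```

View pics/wrist9.png

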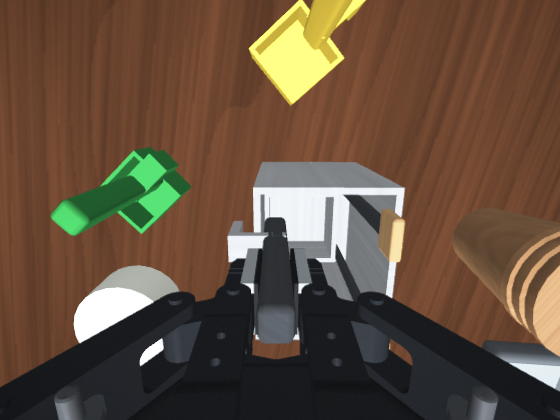

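View pics/s9.png

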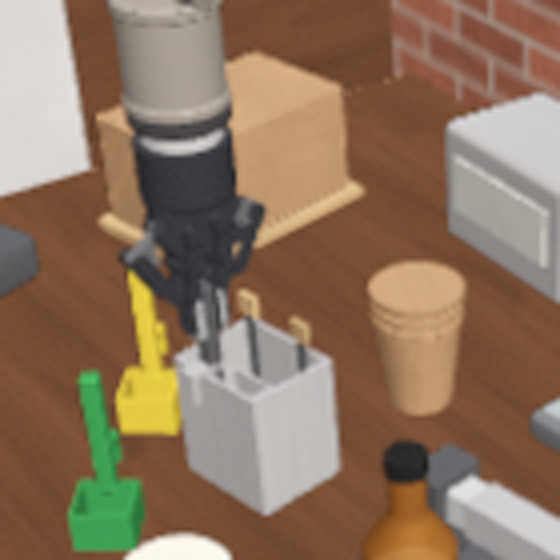

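```bash

python3 -m inch '[{"x":0,"y":0,"z":-0.01,"ax":0,"ay":0,"az":0},{"x":0,"y":0,"z":-0.025,"ax":0,"ay":0,"az":0},{"x":0,"y":0,"z":-0.04,"ax":0,"ay":0,"az":0},{"x":0,"y":0,"z":-0.06,"ax":0,"ay":0,"az":0},{"x":0,"y":0,"z":-0.08,"ax":0,"ay":0,"az":0},{"x":0,"y":0,"z":-0.1,"ax":0,"ay":0,"az":0},{"x":0,"y":0,"z":-0.115,"ax":0,"ay":0,"az":0},{"x":0,"y":0,"z":-0.115,"ax":0,"ay":0,"az":0}]'
python3 -c "
from h import *
goto(st(0,110,260),DN)
goto(st(-58+14,-78,260),DN)
for n in ['side','wrist']:
    cv2.imwrite(f'pics/{n}10.png',cv2.cvtColor(robot.read_camera(n),cv2.COLOR_RGB2BGR))
crop('pics/side10.png','pics/s10.png',160,70,300,240,4)
"
```

```text
time: 13.25
tool_pos: [434.6, 342.7, 262.8]
tcp_rot: [-3.14, -0.002, 0.185]
ft_force: [0.6, 1.1, -1.0]
grip_width: 13.6
shift mm [ 57.7 284.2   2.4] turn deg [-0.1 -0.1  0.7] t 13.25 F [ 0.6  1.1 -1. ] w 13.6 pos [434.6 342.7 262.8] rpy [-3.14e+00 -2.00e-03  1.85e-01]
shift mm [ 11.2 471.6   1.9] turn deg [-0.1 -0.1  0.7] t 13.25 F [ 0.6  1.1 -1. ] w 13.6 pos [434.6 342.7 262.8] rpy [-3.14e+00 -2.00e-03  1.85e-01]
```

View pics/wrist10.png

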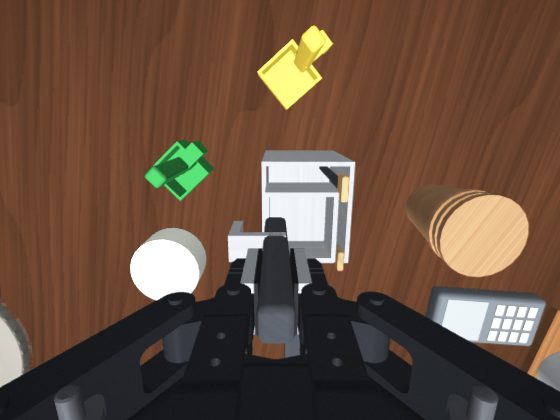

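View pics/s10.png

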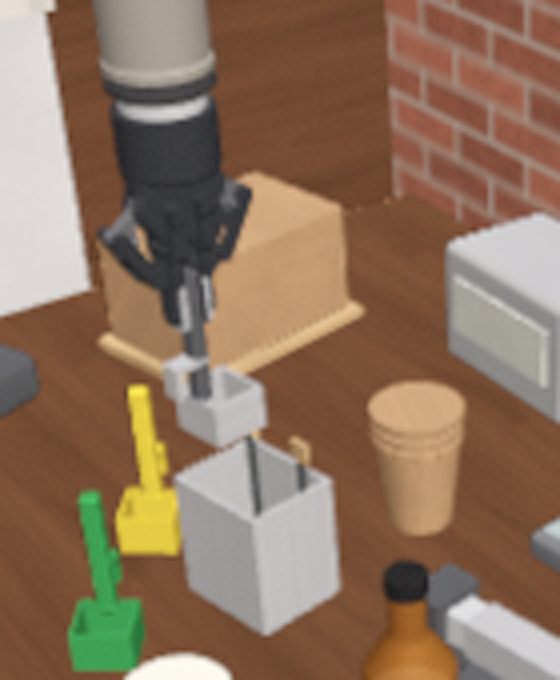

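```bash

python3 -m inch '[{"x":0.005,"y":0.02,"z":-0.015,"ax":0,"ay":0,"az":0},{"x":0.015,"y":0.055,"z":-0.025,"ax":0,"ay":0,"az":0.7},{"x":0.03,"y":0.095,"z":-0.025,"ax":0,"ay":0,"az":0.7},{"x":0.045,"y":0.14,"z":-0.025,"ax":0,"ay":0,"az":0.7},{"x":0.055,"y":0.185,"z":-0.025,"ax":0,"ay":0,"az":0.7},{"x":0.058,"y":0.23,"z":-0.025,"ax":0,"ay":0,"az":0.7},{"x":0.058,"y":0.27,"z":-0.025,"ax":0,"ay":0,"az":0.7},{"x":0.058,"y":0.31,"z":-0.025,"ax":0,"ay":0,"az":0.7}]'
python3 -c "
from h import *
goto(st(-58+14,-76,270),DN)"
```

```text
time: 14.35
tool_pos: [547.9, 44.8, 286.8]
tcp_rot: [3.141, 0.0, 0.171]
ft_force: [-0.2, 1.0, -1.1]
grip_width: 13.7
shift mm [-43.2 156.6  16.9] turn deg [ 0.   0.  -0.1] t 14.35 F [-0.2  1.  -1.1] w 13.7 pos [547.9  44.8 286.8] rpy [3.141 0.    0.171]
```

```bash

python3 -m inch '[{"x":0,"y":0.04,"z":0,"ax":0,"ay":0,"az":0},{"x":-0.01,"y":0.08,"z":0,"ax":0,"ay":0,"az":0},{"x":-0.02,"y":0.115,"z":0,"ax":0,"ay":0,"az":0},{"x":-0.035,"y":0.145,"z":0.01,"ax":0,"ay":0,"az":0},{"x":-0.042,"y":0.152,"z":0.02,"ax":0,"ay":0,"az":0},{"x":-0.042,"y":0.152,"z":0.03,"ax":0,"ay":0,"az":0},{"x":-0.042,"y":0.152,"z":0.03,"ax":0,"ay":0,"az":0},{"x":-0.042,"y":0.152,"z":0.03,"ax":0,"ay":0,"az":0}]'
python3 -c "
from h import *
goto(st(-58+14,-76,147),DN)
print(robot.camera_params('wrist'))
for n in ['side','top','wrist']:
    cv2.imwrite(f'pics/{n}11.png',cv2.cvtColor(robot.read_camera(n),cv2.COLOR_RGB2BGR))
crop('pics/side11.png','pics/s11.png',270,110,430,310,4)
crop('pics/top11.png','pics/t11.png',260,130,440,250,4)
"
```

```text
time: 15.35
tool_pos: [533.2, -107.6, 256.4]
tcp_rot: [-3.142, -0.0, 0.175]
ft_force: [1.0, -0.0, -0.7]
grip_width: 13.2
shift mm [ -2.9   8.8 109.4] turn deg [-0.  -0.   0.2] t 15.35 F [ 1.  -0.  -0.7] w 13.2 pos [ 533.2 -107.6  256.4] rpy [-3.142 -0.     0.175]
{'fov_y': 66.9559649148787, 'cx': 275.6938941837563, 'cy': 209.66354257752423, 'rvec': array([-2.85548229, -0.24958403, -0.03465067]), 'tvec': array([-505.73288555, -233.19540389,  348.32800146])}
```

View pics/wrist11.png

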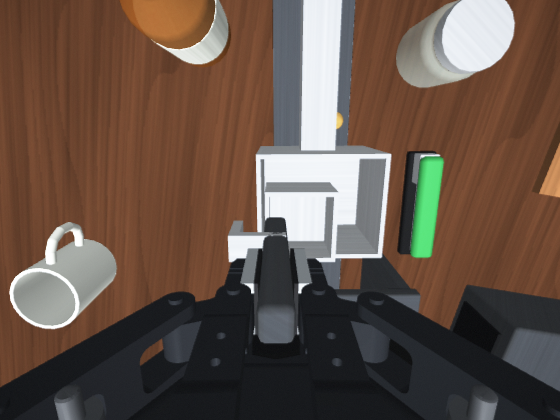

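View pics/s11.png

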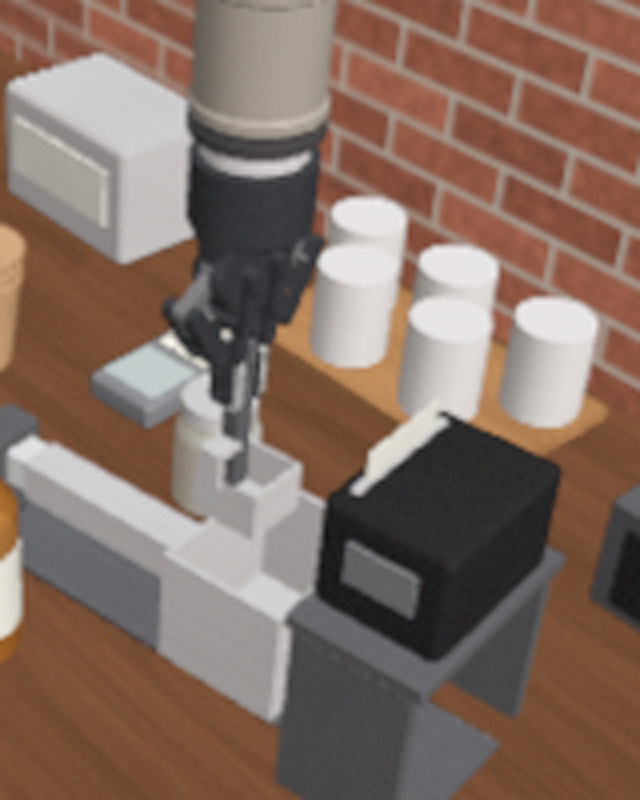

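View pics/t11.png

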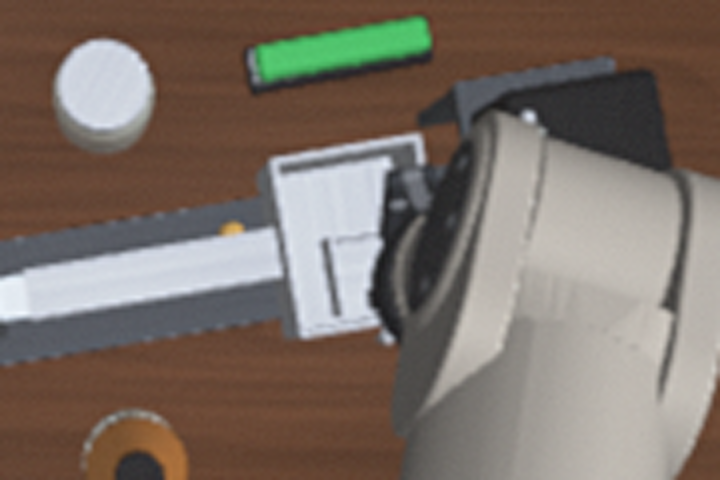

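```bash
python3 -c "
from h import *
goto(st(-58+14,-76,147),DN)
p=robot.camera_params('wrist')
cv2.imwrite('pics/wrist12.png',cv2.cvtColor(robot.read_camera('wrist'),cv2.COLOR_RGB2BGR)); print(p)
crop('pics/wrist12.png','pics/w12.png',220,130,400,280,4)
"
```

```text
shift mm [ -2.7   8.3 109.6] turn deg [ 0.  -0.   0.1] t 15.5 F [ 0.4 -0.  -1.9] w 13.5 pos [ 533.2 -108.2  256.6] rpy [ 3.142e+00 -1.000e-03  1.740e-01]
{'fov_y': 66.9559649148787, 'cx': 275.6938941837563, 'cy': 209.66354257752423, 'rvec': array([-2.85547805, -0.24818706, -0.03511571]), 'tvec': array([-505.83135038, -233.30784145,  348.24094947])}
```

View pics/w12.png

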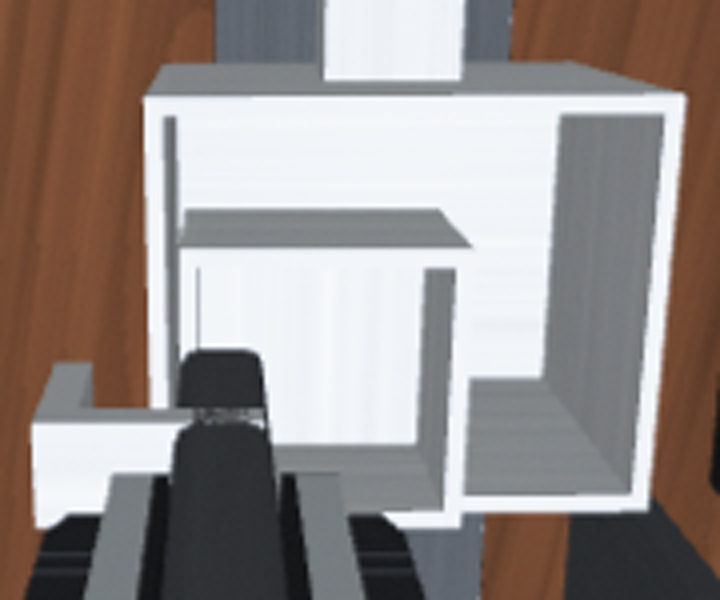

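```bash
python3 - <<'E'
from h import *
p={'fov_y': 66.9559649148787, 'cx': 275.6938941837563, 'cy': 209.66354257752423,'rvec': [-2.85547805, -0.24818706, -0.03511571], 'tvec': [-505.83135038, -233.30784145,  348.24094947]}
W=lambda u,v:(220+u/4,130+v/4)
for q in [(145,97),(686,94),(650,510),(151,408),(168,408)]: P=plane('wrist',*W(*q),115,p); print('bin',inst(P).round(1))
for q in [(33,421),(38,528)]: print('lip top',inst(plane('wrist',*W(*q),230.6,p)).round(1))
for q,z in [((53,364),202.6),((92,364),202.6)]: print('lip low',inst(plane('wrist',*W(*q),z,p)).round(1))
for q,z in [((180,246),194.6),((472,246),194.6)]: print('bowl top +y',inst(plane('wrist',*W(*q),z,p)).round(1))
print('tcp',inst(robot.get_state()['tool_pos']))
E
```

```text
bin [-59.3 -28.1 115. ]
bin [ 60.4 -27.3 115. ]
bin [  61.7 -127.2  115. ]
bin [ -59.  -101.1  115. ]
bin [ -55.  -101.1  115. ]
lip top [-68.8 -61.4 230.6]
lip top [-68.8 -77.8 230.6]
lip low [-69.6 -61.9 202.6]
lip low [-63.3 -61.9 202.6]
bowl top +y [-49.1 -44.1 194.6]
bowl top +y [ -1.1 -44.1 194.6]
tcp [-41.42932129 -67.84261417 256.58120743]
```

```bash

python3 -m inch '[{"x":-0.001,"y":0.007,"z":0.01,"ax":0,"ay":0,"az":0},{"x":-0.001,"y":0.007,"z":0.025,"ax":0,"ay":0,"az":0},{"x":-0.001,"y":0.007,"z":0.04,"ax":0,"ay":0,"az":0},{"x":-0.001,"y":0.007,"z":0.055,"ax":0,"ay":0,"az":0},{"x":-0.001,"y":0.007,"z":0.07,"ax":0,"ay":0,"az":0},{"x":-0.001,"y":0.007,"z":0.08,"ax":0,"ay":0,"az":0},{"x":-0.001,"y":0.007,"z":0.08,"ax":0,"ay":0,"az":0}]'
python3 -c "
from h import *
goto(st(-42.4,-75,147),DN)
p=robot.camera_params('wrist'); print(p)
for n in ['side','wrist']:
    cv2.imwrite(f'pics/{n}13.png',cv2.cvtColor(robot.read_camera(n),cv2.COLOR_RGB2BGR))
crop('pics/wrist13.png','pics/w13.png',220,130,400,280,4)
crop('pics/side13.png','pics/s13.png',290,180,410,300,5)
"
```

```text
time: 16.42
tool_pos: [532.5, -115.8, 175.5]
tcp_rot: [-3.141, 0.001, 0.173]
ft_force: [-0.1, -0.2, -0.9]
grip_width: 13.0
shift mm [ 1.  -0.  28.5] turn deg [-0.   0.1  0. ] t 16.425 F [-0.1 -0.2 -0.9] w 13.0 pos [ 532.5 -115.8  175.5] rpy [-3.141e+00  1.000e-03  1.730e-01]
{'fov_y': 66.9559649148787, 'cx': 275.6938941837563, 'cy': 209.66354257752423, 'rvec': array([-2.85570053, -0.24681087, -0.03186696]), 'tvec': array([-503.67503022, -217.91673455,  269.43278935])}
```

View pics/w13.png

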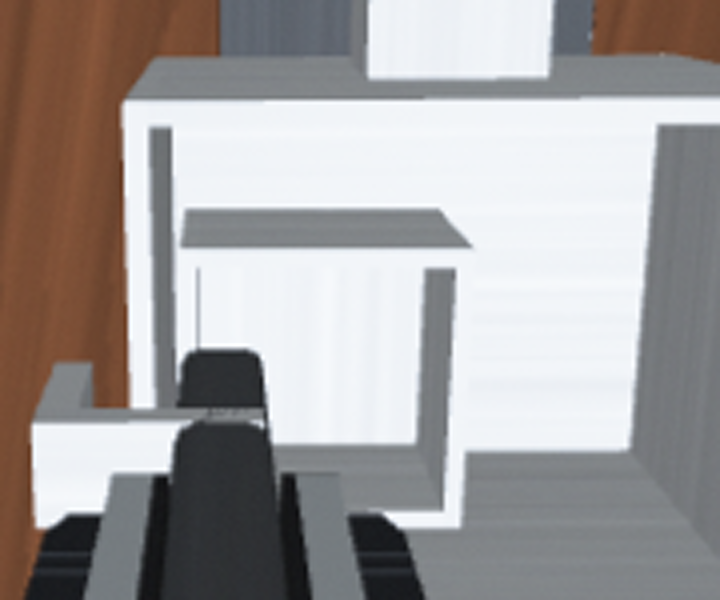

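View pics/s13.png

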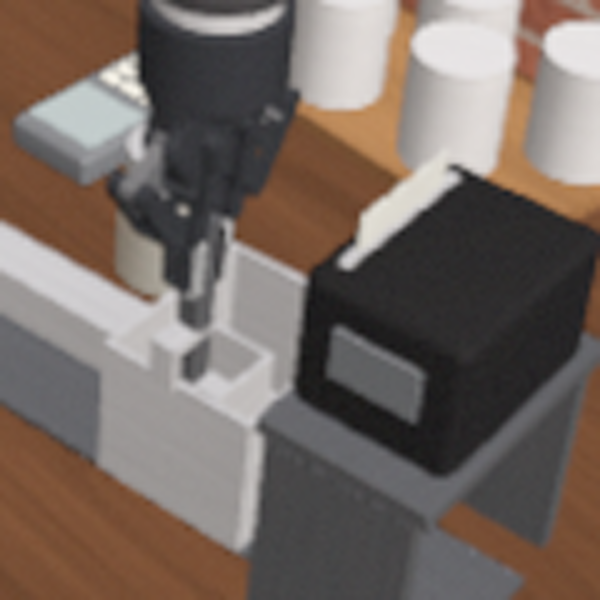

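```bash

python3 -m inch '[{"x":0,"y":0,"z":0.008,"ax":0,"ay":0,"az":0},{"x":0,"y":0,"z":0.015,"ax":0,"ay":0,"az":0},{"x":0,"y":0,"z":0.02,"ax":0,"ay":0,"az":0},{"x":0,"y":0,"z":0.024,"ax":0,"ay":0,"az":0},{"x":0,"y":0,"z":0.026,"ax":0,"ay":0,"az":0},{"x":0,"y":0,"z":0.028,"ax":0,"ay":0,"az":0},{"x":0,"y":0,"z":0.028,"ax":0,"ay":0,"az":0}]'
python3 -c "
from h import *
goto(st(-42.4,-75,147),DN)
for n in ['side','wrist']:
    cv2.imwrite(f'pics/{n}14.png',cv2.cvtColor(robot.read_camera(n),cv2.COLOR_RGB2BGR))
crop('pics/wrist14.png','pics/w14.png',220,130,400,280,4)
crop('pics/side14.png','pics/s14.png',290,180,410,300,5)
"
```

```text
time: 17.4
tool_pos: [532.9, -115.8, 148.2]
tcp_rot: [-3.142, 0.0, 0.173]
ft_force: [0.4, 0.4, -1.2]
grip_width: 13.1
shift mm [ 0.5 -0.2  1.2] turn deg [-0.  0.  0.] t 17.4 F [ 0.4  0.4 -1.2] w 13.1 pos [ 532.9 -115.8  148.2] rpy [-3.142  0.     0.173]
```

View pics/w14.png

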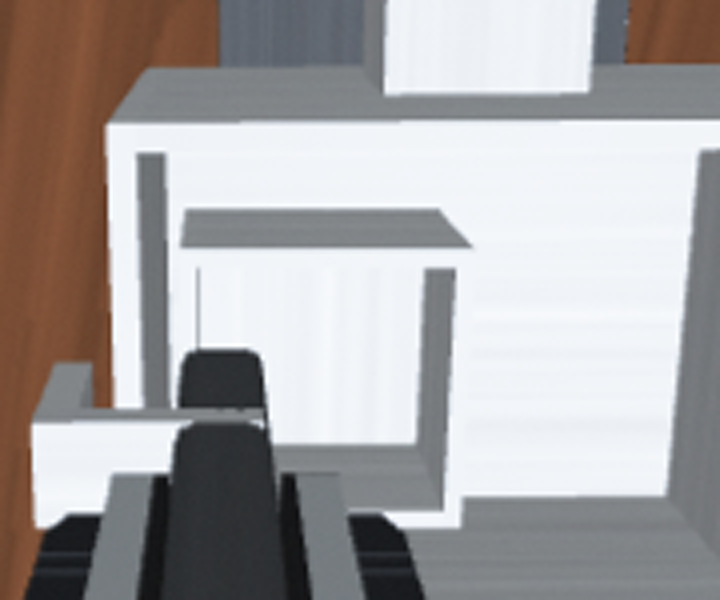

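View pics/s14.png

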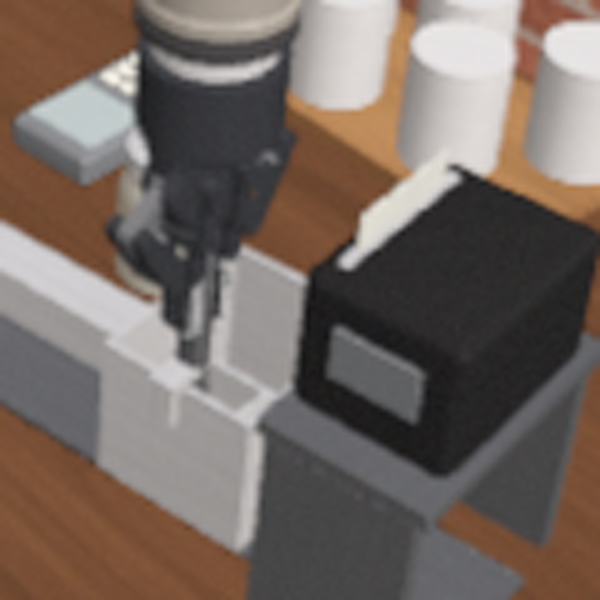

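```bash

python3 -m inch '[{"x":0,"y":0,"z":0.001,"ax":0,"ay":0,"az":0},{"x":0,"y":0,"z":0.0015,"ax":0,"ay":0,"az":0},{"x":0,"y":0,"z":0.0015,"ax":0,"ay":0,"az":0}]'

```

```text
time: 17.88
tool_pos: [533.1, -115.8, 147.0]
tcp_rot: [-3.141, -0.0, 0.173]
ft_force: [-0.9, 1.0, 2.2]
grip_width: 13.5
```

```bash

python3 -m inch '[{"x":0,"y":0,"z":0,"ax":0,"ay":0,"az":0},{"x":0,"y":0,"z":0,"ax":0,"ay":0,"az":0},{"x":0,"y":0,"z":0,"ax":0,"ay":0,"az":0},{"x":0,"y":0,"z":0,"ax":0,"ay":0,"az":0}]' 0.05 20
python3 -c "
from h import *
goto(st(-42.4,-75,147),DN)
for n in ['side','wrist']:
    cv2.imwrite(f'pics/{n}15.png',cv2.cvtColor(robot.read_camera(n),cv2.COLOR_RGB2BGR))
crop('pics/side15.png','pics/s15.png',290,180,410,300,5)
"
```

```text
time: 18.38
tool_pos: [532.9, -115.8, 146.8]
tcp_rot: [-3.142, -0.0, 0.173]
ft_force: [0.0, 0.0, 0.5]
grip_width: 49.8
shift mm [ 0.5 -0.2 -0.2] turn deg [-0. -0.  0.] t 18.375 F [0.  0.  0.5] w 49.8 pos [ 532.9 -115.8  146.8] rpy [-3.142 -0.     0.173]
```

View pics/wrist15.png

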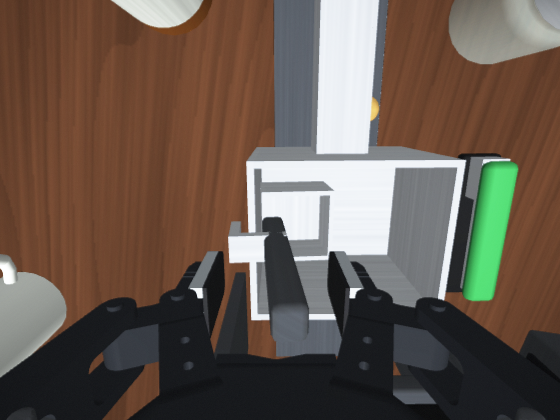

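View pics/s15.png

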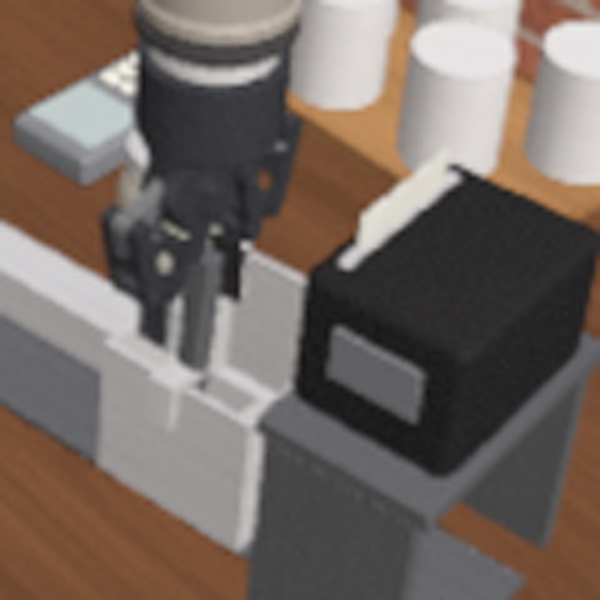

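```bash

python3 -m inch '[{"x":0.002,"y":0,"z":0,"ax":0,"ay":0,"az":0},{"x":0.003,"y":0,"z":-0.01,"ax":0,"ay":0,"az":0},{"x":0.003,"y":0,"z":-0.03,"ax":0,"ay":0,"az":0},{"x":0.003,"y":0,"z":-0.06,"ax":0,"ay":0,"az":0},{"x":0.003,"y":-0.0,"z":-0.1,"ax":0,"ay":0,"az":0},{"x":0.003,"y":-0.03,"z":-0.15,"ax":0,"ay":0,"az":0},{"x":0.003,"y":-0.08,"z":-0.17,"ax":0,"ay":0,"az":0},{"x":0.003,"y":-0.13,"z":-0.17,"ax":0,"ay":0,"az":0}]'
python3 -m inch '[{"x":0,"y":-0.05,"z":0,"ax":0,"ay":0,"az":0},{"x":0,"y":-0.1,"z":0,"ax":0,"ay":0,"az":0},{"x":0,"y":-0.1,"z":0,"ax":0,"ay":0,"az":0},{"x":0,"y":-0.1,"z":0,"ax":0,"ay":0,"az":0}]'
python3 -c "
from h import *
goto(st(-42.4,-75,147),DN)
p=robot.camera_params('wrist');print(p)
for n in ['wrist','side','top']:
    cv2.imwrite(f'pics/{n}16.png',cv2.cvtColor(robot.read_camera(n),cv2.COLOR_RGB2BGR))
crop('pics/side16.png','pics/s16.png',280,180,420,300,5)
crop('pics/top16.png','pics/t16.png',240,130,440,230,4)
"
```

```text
time: 19.48
tool_pos: [514.4, 13.6, 319.6]
tcp_rot: [-3.141, -0.005, 0.171]
ft_force: [0.8, 0.6, -0.0]
grip_width: 49.9
time: 19.98
tool_pos: [496.6, 110.4, 317.3]
tcp_rot: [3.141, -0.0, 0.172]
ft_force: [-0.0, -1.0, 0.8]
grip_width: 50.0
shift mm [ -2.5 228.9 170.3] turn deg [ 0. -0.  0.] t 19.975 F [-0.  -1.   0.8] w 50.0 pos [496.6 110.4 317.3] rpy [ 3.141 -0.     0.172]
{'fov_y': 66.9559649148787, 'cx': 275.6938941837563, 'cy': 209.66354257752423, 'rvec': array([-2.85542173, -0.24573575, -0.03477391]), 'tvec': array([-507.50304027,  -35.8389743 ,  467.30199172])}
```

View pics/s16.png

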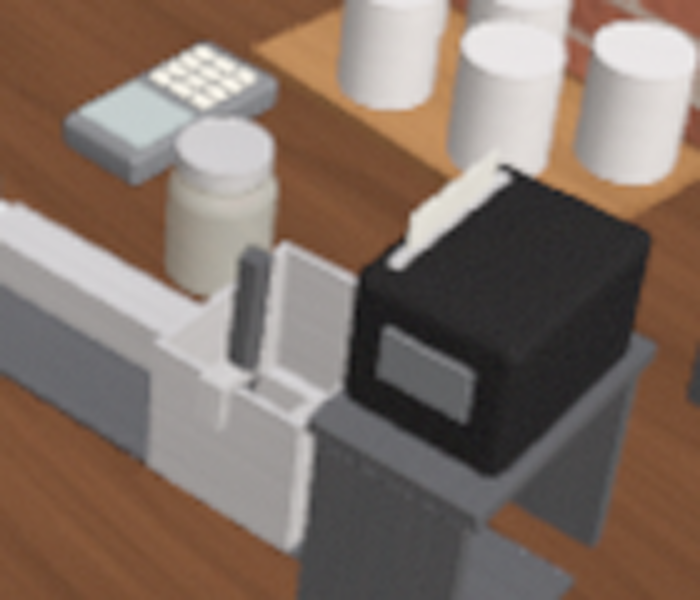

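View pics/t16.png

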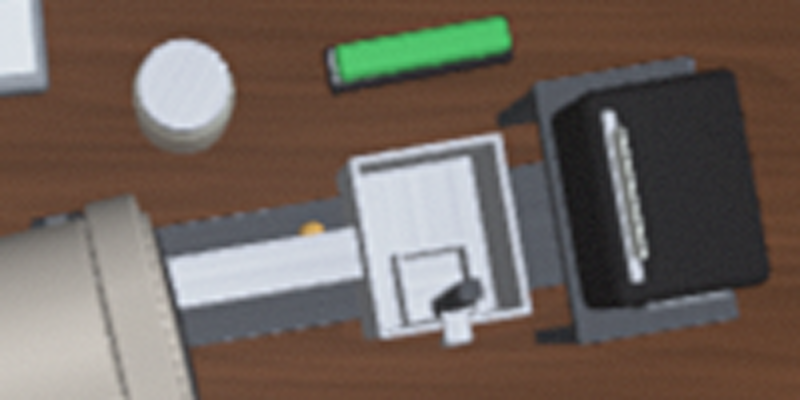

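View pics/top16.png

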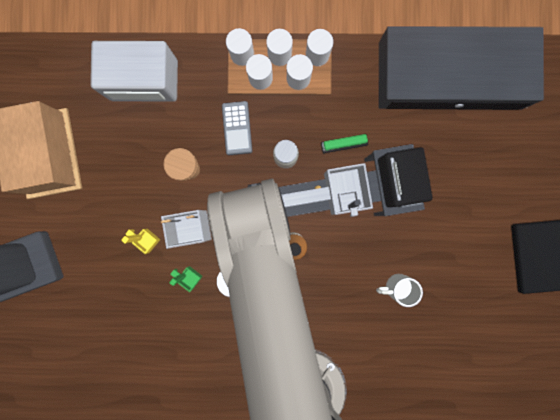

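```bash
python3 - <<'E'
from h import *
T=lambda u,v:(240+u/4,130+v/4)
S=lambda u,v:(280+u/5,180+v/5)
P,e=tri('side',S(256,250),'top',T(470,290)); print('handle top',inst(P),e)
P2,e=tri('side',S(222,382),'top',T(458,328)); print('bridge-ish',inst(P2),e)
for q in [(443,325),(468,318),(445,345),(470,340)]: print(inst(plane('top',*T(*q),120)).round(1))
for q in [(348,157),(500,133),(533,313),(380,340)]: print('bin',inst(plane('top',*T(*q),115)).round(1))
a=cv2.imread('pics/top0.png').astype(int);b=cv2.imread('pics/top16.png').astype(int)
d=(np.abs(a-b).sum(2)>60).astype(np.uint8)*255; cv2.imwrite('pics/diff.png',d)
E
```

```text
handle top [-38.90398931 -77.05458036 193.65352648] 0.20510529768752334
bridge-ish [-62.24503955 -79.03983418 118.04913648] 1.1802927155793632
[-58.3 -69.8 120. ]
[-56.4 -86.7 120. ]
[-71.4 -68.9 120. ]
[-70.8 -85.6 120. ]
bin [ 61.1 -27.2 115. ]
bin [  60.5 -128.6  115. ]
bin [ -60.1 -130.3  115. ]
bin [-61.4 -28.1 115. ]
```

View pics/diff.png

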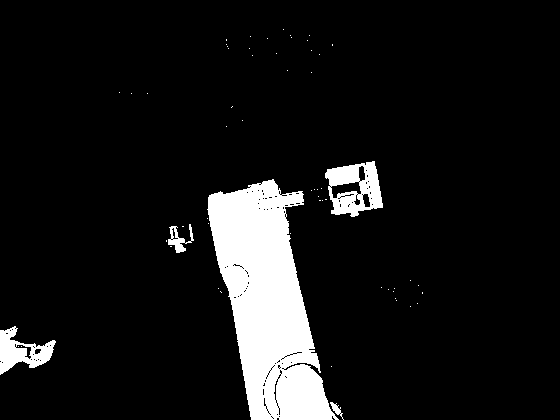

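View pics/wrist16.png

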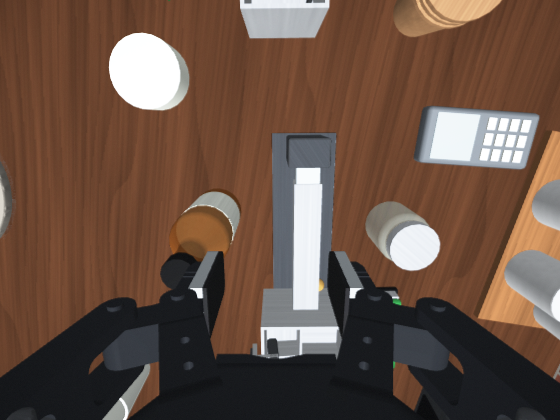

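```bash
python3 -c "
from h import *
print(robot.hand_in())"
```

```text
the job is handed in; nothing more can be done
None
```

I finished the job and handed it in at about 20 s; the hand-in reports no verdict.

- **Pin and tube:** I squeezed the pin flush (the jaws closed to 33.6 mm across the tube), then slid the tube along about 100 mm. The pin is visibly out again through the tube's next hole. The bin's rim is clear of the shelf, with its centre about 79 mm short of the pin (80 mm nominal).
- **Scoop:** I took it from the caddy by its handle and hung it on the bin's wall on the robot's side. In the last pictures it tilts only about 0.06 rad. The bowl is inside the bin, and the lip's outer face is about 10 mm outside the wall.
- **Other things on the counter:** Comparing the first and last top pictures shows no bystander shifted. The arm hid the syrup bottle and part of the lid stack there, but the last wrist picture shows both standing. The gripper is well clear of everything.
- **Limits:** I could not read the joint positions directly. They come from the pictures, which are good to about 2 mm. I judged that the scoop hangs still from how it looked after the release, without measuring its speed.

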